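Fill the syrup caddy at the shave-ice stand

ROBOT

A 6-joint arm with a two-finger parallel gripper is mounted at the origin on the work surface. World frame = base frame: x ahead of the robot, y to its left, z up, the work surface at z = 0. Lengths are in mm, angles in rad, forces in N, time in s.
With the tool pointing down it reaches from about 350 to 975 mm from the base axis. Payload 7.1 kg.
Tool frame: the origin (TCP) lies between the finger pads; the fingertips stand 8 mm ahead of it and the grasp point (between the pads) lies 11 mm behind it; x points along the fingers, y is the direction in which the jaws open and shut, and the axes are right-handed (so a half turn about x gives the same grasp; the last joint's range is limited). The gripper opens to 88 mm and grips with 3 to 60 N. Pads are 20 mm wide; open, the fingers measure 115 mm over their backs; the gripper's body (75 mm by 178 mm) begins 61 mm behind the grasp point.
Start: joints at [1.197, 0.423, 1.63, -0, 1.089, -0.019], TCP at [217.095, 586.067, 209.375] pointing down, gripper open.
Joint ranges: [-3, 3], [-0.9, 2.11], [0.09, 2.58], [-1.31, 4.45], [0.11, 2.69], [-2.54, 2.54]. Speed limits (rad/s): [2.39, 2.39, 3.01, 3.14, 3.14, 3.14].

INTERFACE

Orientations are given as a rotation vector (axis times angle).
In Python, from workcell import ctrl gives the robot as it stands.
- The arm moves only by the tool apply_moves, never from a script. Its argument "increments" is a list of rows, each an object with "gripper": the opening in per cent of the stroke, from 0 (shut) to 100 (fully open); "delta_pos": the shift along the tool's x, y, z in cm, a list of three; "dr": the turn, a rotation vector about the tool's x, y, z in rad, a list of three. In form: [{"gripper": gripper, "delta_pos": [dx, dy, dz], "dr": [ax, ay, az]}, ...]. A call has exactly 5 rows; each row shifts and turns the commanded pose from where the row before left it, along the tool's axes as they then stand; what a row does not reach is not made up. A row lasts 1/12 s, in which the tool goes at most 41.7 mm and 7.16 degrees, less where a joint would pass 70% of its speed; a pose out of reach is approached as far as the arm can. A call with a gripper value outside its range is refused whole. The fingers move at their own pace and stop on an object; the grip force is fixed at half the most. Time passes only in rows, so rows that do not move let the fingers close, or fill a call up. It gives the time, the measured TCP pose, the force and the opening at its end, in the units of the state.
- ctrl.get_obs(): the state, without advancing time (a new reading comes with each control period).
- ctrl.get_image(name): name is "scene" or "top"; returns a dict with "img" (480x640x3 uint8, red, green, blue), "range_z" (480x640 float32, mm along the optical axis (not along the pixel's ray), 0 where there is no reading), "mtx" (3x3 intrinsics, pixels), "rvec" (rotation vector, rad) and "tvec" (3), from world to camera coordinates, as OpenCV has them. Camera axes: x right, y down, z forward; pixel columns grow to the right and rows downward; lengths in mm; the calibration is good to about 2 mm. A picture is of the moment at which its call begins.
- ctrl.close_job(): hands the job in, once; it reports no verdict.
The state is a dict: "t": time; "qpos": joint angles; "qvel": joint speeds; "joint_torque": joint torques, N m; "ee_pos": TCP position; "orientation": TCP orientation; "ft_force": force on the tool from outside, world axes, zero at the start; "moment": the same for the moment, N m; "width": finger opening in mm.
Only numpy, scipy, OpenCV 4.12 (cv2) and the standard library are available. Lean on these libraries where they do the work, as an engineer would, in place of code of your own. Each camera call takes 0.05 s, during which the arm holds its last target. There are 200 camera calls.

TASK

Fill the wire caddy for the serving window: stand each of the four black-topped syrup bottles (red, orange, green, blue) upright in the drip cup of its own colour. Keep the bottles upright and set them down without dropping them; leave the condensed milk (cream, red top) and the dish soap (pale green, white top) standing where they are.

Things in the scene. Friction and masses are not known exactly. Their poses are not given: they have to be found in the camera images.
- red_syrup: Red syrup: upright round squeeze bottle with a black top, 180 to 340 g, 170 mm tall. Body 50 mm in diameter up to 100 mm, sloping shoulder to 118 mm, black collar 38 mm in diameter from 118 to 142 mm (grip here from above), thin cone nozzle to 170 mm. Origin: centre of the underside; z up its axis. Starts on a 3 mm rubber mat, 0.1 m or more from its neighbours' centres.
- orange_syrup: Orange syrup: upright round squeeze bottle with a black top, 180 to 340 g, 170 mm tall. Body 50 mm in diameter up to 100 mm, sloping shoulder to 118 mm, black collar 38 mm in diameter from 118 to 142 mm (grip here from above), thin cone nozzle to 170 mm. Origin: centre of the underside; z up its axis. Starts on a 3 mm rubber mat, 0.1 m or more from its neighbours' centres.
- green_syrup: Green syrup: upright round squeeze bottle with a black top, 180 to 340 g, 170 mm tall. Body 50 mm in diameter up to 100 mm, sloping shoulder to 118 mm, black collar 38 mm in diameter from 118 to 142 mm (grip here from above), thin cone nozzle to 170 mm. Origin: centre of the underside; z up its axis. Starts on a 3 mm rubber mat, 0.1 m or more from its neighbours' centres.
- blue_syrup: Blue syrup: upright round squeeze bottle with a black top, 180 to 340 g, 170 mm tall. Body 50 mm in diameter up to 100 mm, sloping shoulder to 118 mm, black collar 38 mm in diameter from 118 to 142 mm (grip here from above), thin cone nozzle to 170 mm. Origin: centre of the underside; z up its axis. Starts on a 3 mm rubber mat, 0.1 m or more from its neighbours' centres.
- milk_bottle: Condensed milk: the same bottle shape and size as the syrups (50 mm by 170 mm, collar 38 mm), but cream-coloured with a red top. Does not belong in the caddy; to be left where it stands. Origin: centre of its underside; z up.
- soap_bottle: Dish soap: the same bottle shape and size as the syrups (50 mm by 170 mm, collar 38 mm), but pale green with a white top and a white paper label. Does not belong in the caddy; to be left where it stands. Origin: centre of its underside; z up.
- red_cup: Red round drip cup for the red syrup: outside 76 mm, inside 70 mm across, 45 mm tall, floor 4 mm thick. Origin: centre of its underside, 8 mm above the counter; z up. Fixed with the other three in a wire caddy, two by two, centres 84 mm apart, order varying. The caddy is 181 mm square, its cage 53 mm high, its two end handles 64 mm high and reaching 112 mm from its middle.
- orange_cup: Orange round drip cup for the orange syrup: outside 76 mm, inside 70 mm across, 45 mm tall, floor 4 mm thick. Origin: centre of its underside, 8 mm above the counter; z up. Fixed with the other three in a wire caddy, two by two, centres 84 mm apart, order varying. The caddy is 181 mm square, its cage 53 mm high, its two end handles 64 mm high and reaching 112 mm from its middle.
- green_cup: Green round drip cup for the green syrup: outside 76 mm, inside 70 mm across, 45 mm tall, floor 4 mm thick. Origin: centre of its underside, 8 mm above the counter; z up. Fixed with the other three in a wire caddy, two by two, centres 84 mm apart, order varying. The caddy is 181 mm square, its cage 53 mm high, its two end handles 64 mm high and reaching 112 mm from its middle.
- blue_cup: Blue round drip cup for the blue syrup: outside 76 mm, inside 70 mm across, 45 mm tall, floor 4 mm thick. Origin: centre of its underside, 8 mm above the counter; z up. Fixed with the other three in a wire caddy, two by two, centres 84 mm apart, order varying. The caddy is 181 mm square, its cage 53 mm high, its two end handles 64 mm high and reaching 112 mm from its middle.
Not all that is in view belongs to the job. Several things look just like the red_syrup: the one meant starts farthest from the robot's base. Several things have the shape of the blue_syrup; the one meant has the colours described above.

How it is judged:
By the outcome, as a careful person would: the job done as asked, in the order asked, and still so for the second after the job is handed in, with the robot touching nothing.
It also fails if it takes over 109 s, if anything falls off the work surface, if the arm or the gripper's body presses on something with over 40 N, if the wrist force passes 120 N, or if a joint passes its speed limit or range.

## Working session

There is one attempt and no reset: what is moved stays moved. The work goes in short steps, Python scripts to look and compute and a tool call to move; the robot and the scene stay as the last step left them, time stands still between calls to the robot, and variables do not carry over. Pictures are saved under pics/ and viewed, about 12 in all and at most 16, crops included, and the job is handed in when it is done.

Besides the shell and the picture viewer there is one more tool, called after "Emit:" as name([rows], argument=value, ...), one row to a line, values as JSON. apply_moves: Moves the arm, as the interface text tells. Its arguments: {"type":"object","properties":{"increments":{"type":"array","items":{"type":"object","properties":{"gripper":{"type":"number"},"delta_pos":{"type":"array","items":{"type":"number"}},"dr":{"type":"array","items":{"type":"number"}}}}}},"required":["increments"]}

```bash
mkdir -p pics; ls
python3 - <<'E'
from workcell import ctrl
import numpy as np,cv2
o=ctrl.get_obs();print({k:np.round(v,3).tolist() for k,v in o.items()})
for n in("scene","top"):
    d=ctrl.get_image(n);cv2.imwrite(f"pics/{n}0.png",d["img"][:,:,::-1]);np.savez(f"pics/{n}0.npz",**d);print(n,d["rvec"],d["tvec"],d["mtx"][0])
E
```

```text
pics
{'t': 0.0, 'qpos': [1.197, 0.424, 1.631, 0.0, 1.089, -0.019], 'qvel': [0.001, -0.0, -0.001, 0.001, 0.001, -0.001], 'joint_torque': [0.002, -54.465, -27.365, 0.065, 0.023, -0.0], 'ee_pos': [216.889, 585.54, 208.581], 'orientation': [0.277, 1.553, -0.28], 'ft_force': [-0.762, -0.475, 0.238], 'moment': [-0.03, -0.033, 0.013], 'width': 87.647}
scene [ 0.66994775  2.73318264 -0.9715595 ] [ 420.39443043 -119.3736073  1095.42019454] [448.6263276    0.         318.46665934]
top [ 2.12900187 -2.19305186  0.1168791 ] [-12.14893955 443.31908411 933.175001  ] [524.0534801    0.         308.74735865]
```

View pics/top0.png

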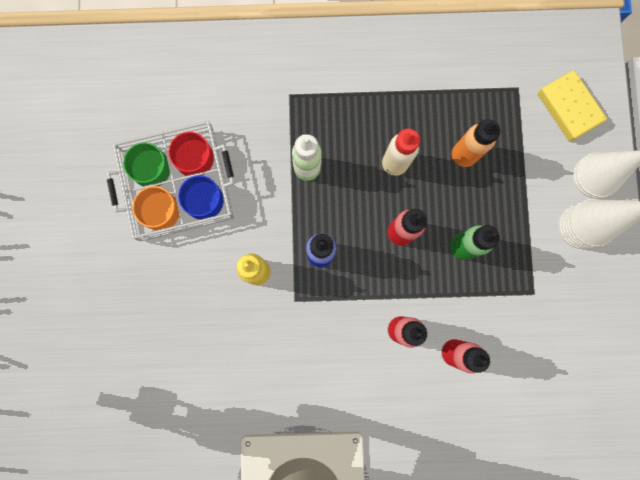

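View pics/scene0.png

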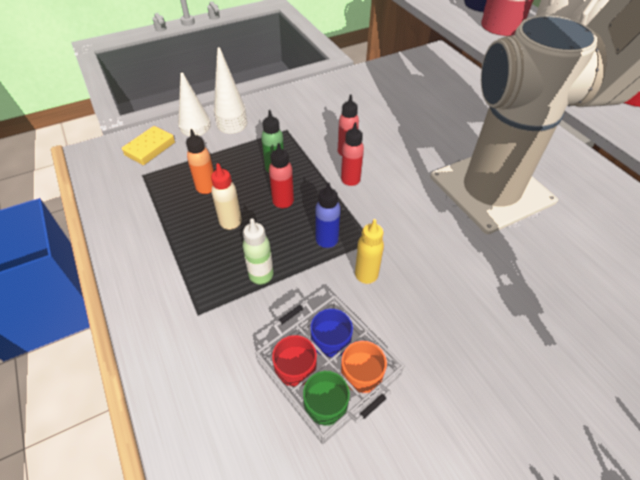

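Candidates for red: top px (407,227) on the mat, (407,332) and (465,357) off the mat nearer the base. I choose (407,227), the farthest. For blue-shaped: blue (321,250) and yellow (253,268); I choose blue. Orange is (475,143) and green is (475,243). Milk (400,152) and soap (306,158) stay where they are.

```bash
cat > h.py <<'E'
import numpy as np,cv2
from scipy.optimize import least_squares
def world(d):
    R,_=cv2.Rodrigues(d["rvec"]);z=d["range_z"].astype(float);v,u=np.mgrid[:480,:640]
    K=d["mtx"];c=np.stack([(u-K[0,2])/K[0,0]*z,(v-K[1,2])/K[1,1]*z,z],-1)
    w=(c-np.asarray(d["tvec"]).ravel())@R
    w[z<=0]=np.nan
    return w
def proj(d,p): return cv2.projectPoints(np.array([p],float),d["rvec"],d["tvec"],d["mtx"],None)[0].ravel()
def circ(P,r):
    return least_squares(lambda c:np.hypot(P[:,0]-c[0],P[:,1]-c[1])-r,P.mean(0)+0.1,loss="soft_l1",f_scale=2)
E
python3 - <<'E'
from h import *
for n in("top","scene"):
    d=dict(np.load(f"pics/{n}0.npz"));w=world(d);hsv=cv2.cvtColor(d["img"],cv2.COLOR_RGB2HSV)
    X,Y,Z=w[...,0],w[...,1],w[...,2]
    tab=(X>150)&(X<800)&(abs(Y)<450)
    print(n,"table z",np.nanmedian(Z[tab&(Z<15)]))
    m=(tab&(Z>100)&(Z<185)).astype(np.uint8)
    k,l,s,_=cv2.connectedComponentsWithStats(m)
    for i in range(1,k):
        if s[i,4]<60: continue
        q=l==i;c=w[q]
        nz=c[c[:,2]>155];col=c[(c[:,2]>124)&(c[:,2]<140)];r=None
        f=circ(col[:,:2],19) if len(col)>8 else None
        print(s[i,:2]+s[i,2:4]//2,"ztop %.0f"%c[:,2].max(),"noz",len(nz),nz[:,:2].mean(0).round(0) if len(nz) else 0,"collar",len(col),f.x.round(1) if f else 0, "rms %.1f"%np.sqrt(np.mean(f.fun**2)) if f else 0,"rgb",np.median(d["img"][q],0))
    for name,(a,b) in dict(red=(175,5),orange=(8,20),green=(45,80),blue=(110,130)).items():
        H,S=hsv[...,0],hsv[...,1]
        hm=((H>=a)&(H<=b)) if a<b else ((H>=a)|(H<=b))
        q=hm&(S>120)&(Z>46)&(Z<60)&(Y>120)&(Y<420)&(X>350)
        P=w[q][:,:2]
        if len(P)<8: print(name,len(P));continue
        md=np.median(P,0);P=P[np.hypot(*(P-md).T)<60];f=circ(P,36.5);print(name,"cup",len(P),f.x.round(1),"rms %.1f"%np.sqrt(np.mean(f.fun**2)),"z",np.median(Z[q]).round(0))
d=dict(np.load("pics/top0.npz"))
cv2.imwrite("pics/crop.png",cv2.resize(d["img"][100:400,220:520,::-1],(600,600),interpolation=cv2.INTER_CUBIC))
E
```

```text
top table z 0.21053325739429518
[483 135] ztop 175 noz 59 [ 613. -324.] collar 105 [ 615.1 -325.9] rms 0.6 rgb [52. 51. 51.]
[404 145] ztop 175 noz 57 [ 601. -192.] collar 73 [ 602.5 -193.1] rms 0.4 rgb [215.  76.  71.]
[306 151] ztop 175 noz 53 [596. -26.] collar 61 [598.2 -25.6] rms 0.4 rgb [192.  196.5 175. ]
[411 224] ztop 175 noz 57 [ 468. -195.] collar 54 [ 469.1 -197. ] rms 0.4 rgb [52. 50. 52.]
[482 240] ztop 175 noz 66 [ 438. -309.] collar 83 [ 438.7 -312.2] rms 0.5 rgb [50. 50. 51.]
[321 248] ztop 174 noz 54 [432. -45.] collar 28 [432.8 -45.2] rms 0.3 rgb [53. 52. 56.]
[251 268] ztop 171 noz 35 [402.  72.] collar 97 [403.1  73.2] rms 2.9 rgb [207. 183.  77.]
[411 332] ztop 172 noz 40 [ 289. -187.] collar 95 [ 288.8 -189.1] rms 1.5 rgb [53. 50. 52.]
[472 358] ztop 174 noz 48 [ 245. -283.] collar 134 [ 244.4 -285.4] rms 1.8 rgb [53. 51. 52.]
red cup 268 [621.7 187.7] rms 1.1 z 51.0
orange cup 275 [522.2 252.1] rms 1.1 z 51.0
green cup 235 [604.  269.6] rms 1.0 z 51.0
blue cup 243 [539.7 170.1] rms 1.0 z 52.0
scene table z 0.6331805229351593
[351 124] ztop 172 noz 61 [ 268. -231.] collar 197 [ 280.  -207.6] rms 38.7 rgb [84. 62. 63.]
[277 144] ztop 175 noz 81 [ 454. -248.] collar 202 [ 456.6 -243.1] rms 42.1 rgb [69. 64. 58.]
[197 145] ztop 175 noz 44 [ 614. -321.] collar 103 [ 613.9 -324.5] rms 1.1 rgb [103.5  88.5  77. ]
[223 182] ztop 174 noz 49 [ 602. -189.] collar 108 [ 601.3 -191.4] rms 1.0 rgb [230.  70.  64.]
[328 200] ztop 174 noz 48 [433. -41.] collar 115 [431.5 -44.1] rms 0.8 rgb [53. 48. 53.]
[256 237] ztop 176 noz 52 [598. -21.] collar 117 [597.  -24.1] rms 0.8 rgb [222. 224. 196.]
[371 237] ztop 173 noz 44 [403.  77.] collar 124 [401.8  75. ] rms 0.9 rgb [239. 207.  90.]
red cup 355 [621.6 190.8] rms 1.0 z 52.0
orange cup 353 [522.2 255.1] rms 1.0 z 52.0
green cup 283 [604.1 273. ] rms 1.0 z 52.0
blue cup 292 [539.8 173.3] rms 1.0 z 52.0
```

View pics/crop.png

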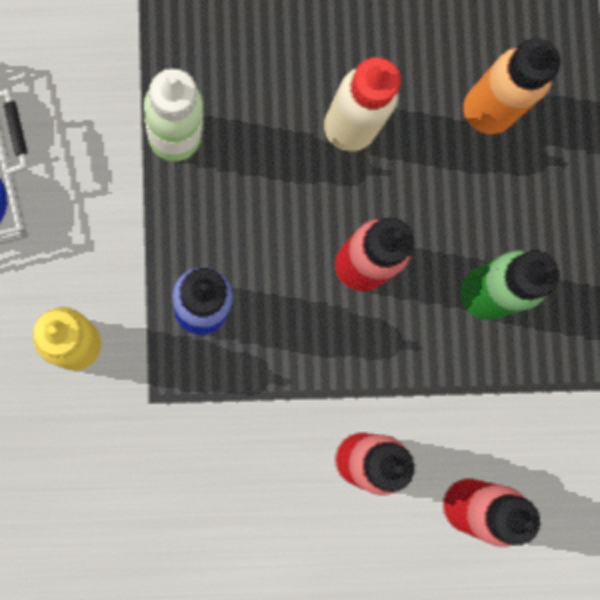

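The crop confirms it: red on the mat at (375,255), orange (512,85), green (512,285), blue (203,298). The unwanted reds are off the mat at (375,463) and (490,515). Cameras agree to 3 mm. Next I work out the tool axes and the first deltas.

```bash
cat > g.py <<'E'
import sys,numpy as np
from scipy.spatial.transform import Rotation as Ro
from workcell import ctrl
o=ctrl.get_obs();R=Ro.from_rotvec(o["orientation"]).as_matrix()
p=np.array(o["ee_pos"]);print("t %.2f"%o["t"],p.round(1),"w %.1f"%o["width"],"f",np.round(o["ft_force"],1),"q",np.round(o["qpos"],2))
print(R.round(3).tolist())
for a in sys.argv[1:]:
    t=np.array([float(x) for x in a.split(",")]);print(a,"tool cm",(R.T@(t-p)/10).round(2));p=t
E
python3 g.py 500,200,230 469,-196,230 469,-196,130 469,-196,330 500,0,330 622,189,330 622,189,140
```

```text
t 0.10 [216.9 585.6 208.7] w 87.8 f [-1.3 -0.6 -0.4] q [ 1.2   0.42  1.63 -0.    1.09 -0.02]
[[-0.0, 0.347, 0.938], [-0.001, 0.938, -0.347], [-1.0, -0.001, 0.0]]
500,200,230 tool cm [ -2.09 -26.33  39.94]
469,-196,230 tool cm [  0.05 -38.21  10.85]
469,-196,130 tool cm [10.    0.01 -0.  ]
469,-196,330 tool cm [-20.    -0.03   0.  ]
500,0,330 tool cm [-0.03 19.46 -3.9 ]
622,189,330 tool cm [-0.03 21.96  4.87]
622,189,140 tool cm [19.    0.03 -0.  ]
```

Emit:
apply_moves([
  {"gripper": 100, "delta_pos": [-0.14, -1.75, 2.66], "dr": [0, 0, 0]},
  {"gripper": 100, "delta_pos": [-0.14, -1.75, 2.66], "dr": [0, 0, 0]},
  {"gripper": 100, "delta_pos": [-0.14, -1.75, 2.66], "dr": [0, 0, 0]},
  {"gripper": 100, "delta_pos": [-0.14, -1.75, 2.66], "dr": [0, 0, 0]},
  {"gripper": 100, "delta_pos": [-0.14, -1.75, 2.66], "dr": [0, 0, 0]},
])

```text
t: 0.52
ee_pos: [311.8, 456.4, 216.1]
orientation: [0.277, 1.553, -0.279]
ft_force: [-0.4, 0.7, 0.5]
width: 87.6
```

Emit:
apply_moves([
  {"gripper": 100, "delta_pos": [-0.14, -1.75, 2.66], "dr": [0, 0, 0]},
  {"gripper": 100, "delta_pos": [-0.14, -1.75, 2.66], "dr": [0, 0, 0]},
  {"gripper": 100, "delta_pos": [-0.14, -1.75, 2.66], "dr": [0, 0, 0]},
  {"gripper": 100, "delta_pos": [-0.14, -1.75, 2.66], "dr": [0, 0, 0]},
  {"gripper": 100, "delta_pos": [-0.14, -1.75, 2.66], "dr": [0, 0, 0]},
])

```text
t: 0.93
ee_pos: [406.2, 328.1, 223.2]
orientation: [0.278, 1.553, -0.279]
ft_force: [0.3, 1.5, 0.1]
width: 87.7
```

Emit:
apply_moves([
  {"gripper": 100, "delta_pos": [-0.14, -1.75, 2.66], "dr": [0, 0, 0]},
  {"gripper": 100, "delta_pos": [-0.14, -1.75, 2.66], "dr": [0, 0, 0]},
  {"gripper": 100, "delta_pos": [-0.14, -1.75, 2.66], "dr": [0, 0, 0]},
  {"gripper": 100, "delta_pos": [-0.14, -1.75, 2.66], "dr": [0, 0, 0]},
  {"gripper": 100, "delta_pos": [-0.14, -1.75, 2.66], "dr": [0, 0, 0]},
])

```text
t: 1.35
ee_pos: [500.5, 199.8, 230.2]
orientation: [0.278, 1.553, -0.279]
ft_force: [1.1, -0.7, 0.6]
width: 88.0
```

Emit:
apply_moves([
  {"gripper": 100, "delta_pos": [0, -3.8, 1.08], "dr": [0, 0, 0]},
  {"gripper": 100, "delta_pos": [0, -3.8, 1.08], "dr": [0, 0, 0]},
  {"gripper": 100, "delta_pos": [0, -3.8, 1.08], "dr": [0, 0, 0]},
  {"gripper": 100, "delta_pos": [0, -3.8, 1.08], "dr": [0, 0, 0]},
  {"gripper": 100, "delta_pos": [0, -3.8, 1.08], "dr": [0, 0, 0]},
])

```text
t: 1.77
ee_pos: [483.9, 2.6, 230.2]
orientation: [0.278, 1.553, -0.278]
ft_force: [0.2, -0.2, -0.4]
width: 87.7
```

Emit:
apply_moves([
  {"gripper": 100, "delta_pos": [0, -3.8, 1.08], "dr": [0, 0, 0]},
  {"gripper": 100, "delta_pos": [0, -3.8, 1.08], "dr": [0, 0, 0]},
  {"gripper": 100, "delta_pos": [0, -3.8, 1.08], "dr": [0, 0, 0]},
  {"gripper": 100, "delta_pos": [0, -3.8, 1.08], "dr": [0, 0, 0]},
  {"gripper": 100, "delta_pos": [0, -3.8, 1.08], "dr": [0, 0, 0]},
])

```text
t: 2.18
ee_pos: [468.5, -194.4, 230.3]
orientation: [0.279, 1.553, -0.278]
ft_force: [0.6, 0.8, 0.5]
width: 88.0
```

```bash
python3 g.py 469,-196,230 469,-196,130
python3 - <<'E'
from workcell import ctrl
import cv2
d=ctrl.get_image("scene");cv2.imwrite("pics/s1.png",d["img"][:,:,::-1])
E
```

```text
t 2.18 [ 468.5 -194.4  230.3] w 88.0 f [0.6 0.8 0.5] q [-0.42  0.22  1.87  0.    1.05 -1.63]
[[-0.0, 0.347, 0.938], [0.0, 0.938, -0.347], [-1.0, 0.0, -0.0]]
469,-196,230 tool cm [ 0.03 -0.14  0.1 ]
469,-196,130 tool cm [10. -0.  0.]
```

View pics/s1.png

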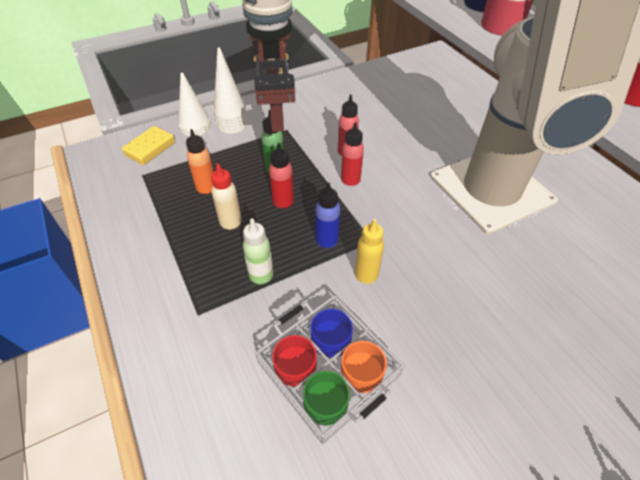

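Gripper tips at px (275,130) are straight above the red bottle's nozzle (281,150). Descending and closing.

Emit:
apply_moves([
  {"gripper": 100, "delta_pos": [2.8, -0.14, 0.1], "dr": [0, 0, 0]},
  {"gripper": 100, "delta_pos": [2.8, 0, 0], "dr": [0, 0, 0]},
  {"gripper": 100, "delta_pos": [2.4, 0, 0], "dr": [0, 0, 0]},
  {"gripper": 100, "delta_pos": [1.5, 0, 0], "dr": [0, 0, 0]},
  {"gripper": 100, "delta_pos": [0.5, 0, 0], "dr": [0, 0, 0]},
])

```text
t: 2.65
ee_pos: [467.9, -193.5, 127.7]
orientation: [0.28, 1.557, -0.278]
ft_force: [-0.1, -0.1, 0.5]
width: 87.5
```

Emit:
apply_moves([
  {"gripper": 20, "delta_pos": [0, 0, 0], "dr": [0, 0, 0]},
  {"gripper": 20, "delta_pos": [0, 0, 0], "dr": [0, 0, 0]},
  {"gripper": 20, "delta_pos": [0, 0, 0], "dr": [0, 0, 0]},
  {"gripper": 20, "delta_pos": [0, 0, 0], "dr": [0, 0, 0]},
  {"gripper": 20, "delta_pos": [0, 0, 0], "dr": [0, 0, 0]},
])

```text
t: 3.07
ee_pos: [470.4, -194.4, 131.4]
orientation: [0.278, 1.551, -0.279]
ft_force: [0.1, 0.2, -0.8]
width: 58.1
```

Emit:
apply_moves([
  {"gripper": 20, "delta_pos": [0, 0, 0], "dr": [0, 0, 0]},
  {"gripper": 20, "delta_pos": [0, 0, 0], "dr": [0, 0, 0]},
  {"gripper": 20, "delta_pos": [0, 0, 0], "dr": [0, 0, 0]},
  {"gripper": 20, "delta_pos": [0, 0, 0], "dr": [0, 0, 0]},
  {"gripper": 20, "delta_pos": [0, 0, 0], "dr": [0, 0, 0]},
])

```text
t: 3.48
ee_pos: [469.9, -194.4, 130.6]
orientation: [0.278, 1.552, -0.279]
ft_force: [-0.6, 0.7, 2.3]
width: 35.3
```

Emit:
apply_moves([
  {"gripper": 20, "delta_pos": [-0.5, 0, 0], "dr": [0, 0, 0]},
  {"gripper": 20, "delta_pos": [-0.8, 0, 0], "dr": [0, 0, 0]},
  {"gripper": 20, "delta_pos": [-1.2, 0, 0], "dr": [0, 0, 0]},
  {"gripper": 20, "delta_pos": [-1.5, 0, 0], "dr": [0, 0, 0]},
  {"gripper": 20, "delta_pos": [-2, 0, 0], "dr": [0, 0, 0]},
])

```text
t: 3.9
ee_pos: [469.1, -193.9, 190.8]
orientation: [0.279, 1.555, -0.278]
ft_force: [-0.5, -0.2, 0.0]
width: 17.9
```

Width went under 38 mm, so nothing was gripped. Looking.

```bash
cat > look.py <<'E'
import sys
from h import *
from workcell import ctrl
n,cam,u0,v0,u1,v1=sys.argv[1],sys.argv[2],*map(int,sys.argv[3:7])
d=ctrl.get_image(cam);np.savez(f"pics/{n}.npz",**d);o=ctrl.get_obs()
print("tcp px",proj(d,o["ee_pos"]).round(0))
s=min(800/(u1-u0),600/(v1-v0))
cv2.imwrite(f"pics/{n}.png",cv2.resize(d["img"][v0:v1,u0:u1,::-1],None,fx=s,fy=s,interpolation=cv2.INTER_CUBIC))
E
python3 look.py l2 scene 180 40 400 260; python3 g.py
```

```text
tcp px [276. 135.]
t 3.95 [ 471.5 -194.9  194.9] w 17.7 f [ 2.  -0.3  2.2] q [-0.42  0.27  1.9   0.    0.97 -1.63]
[[0.004, 0.347, 0.938], [-0.002, 0.938, -0.347], [-1.0, -0.0, 0.005]]
```

View pics/l2.png

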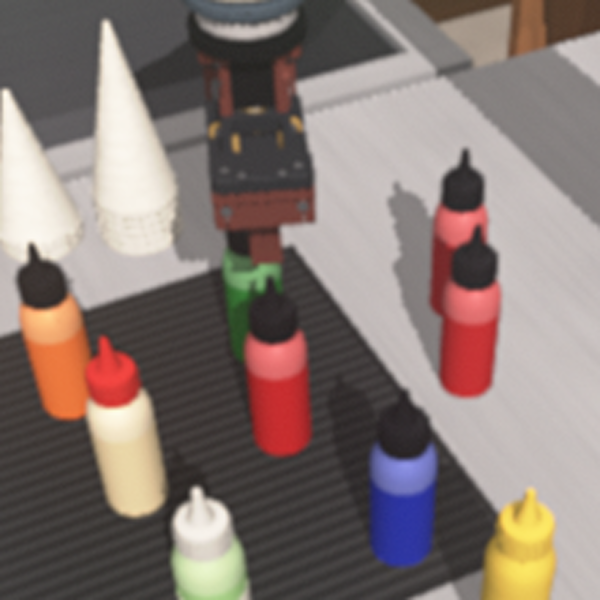

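```bash
python3 look.py l3 top 330 130 490 290
python3 - <<'E'
from h import *
for n in("l3","l2"):
    d=dict(np.load(f"pics/{n}.npz"));w=world(d)
    m=(abs(w[...,0]-469)<60)&(abs(w[...,1]+196)<60)
    for a,b in((60,95),(124,142),(150,172),(180,215),(215,250),(250,330)):
        c=w[m&(w[...,2]>a)&(w[...,2]<b)]
        if len(c)>5: print(n,a,b,len(c),"min",c.min(0).round(0),"max",c.max(0).round(0),"med",np.median(c,0).round(0), circ(c[:,:2],{60:25,124:19}.get(a,5)).x.round(1))
E
```

```text
tcp px [420. 213.]
l3 60 95 23 min [ 459. -174.   60.] max [ 481. -168.   94.] med [ 465. -170.   76.] [ 468.4 -194.1]
l3 250 330 184 min [ 454. -256.  300.] max [ 528. -136.  330.] med [ 474. -143.  326.] [ 479.5 -143. ]
l2 60 95 259 min [ 441. -207.   60.] max [ 491. -172.   95.] med [ 474. -178.   78.] [ 465.  -198.9]
l2 124 142 117 min [ 450. -206.  124.] max [ 485. -179.  142.] med [ 473. -184.  134.] [ 465.  -200.1]
l2 150 172 59 min [ 457. -203.  151.] max [ 473. -190.  172.] med [ 466. -197.  158.] [ 465.5 -198.3]
l2 180 215 46 min [ 464. -182.  205.] max [ 485. -173.  215.] med [ 474. -177.  210.] [ 473.6 -179.6]
l2 215 250 115 min [ 464. -183.  215.] max [ 485. -171.  240.] med [ 475. -176.  227.] [ 473.6 -178.7]
l2 250 330 719 min [ 412. -256.  287.] max [ 524. -136.  330.] med [ 477. -176.  318.] [ 476.1 -177.1]
```

View pics/l3.png

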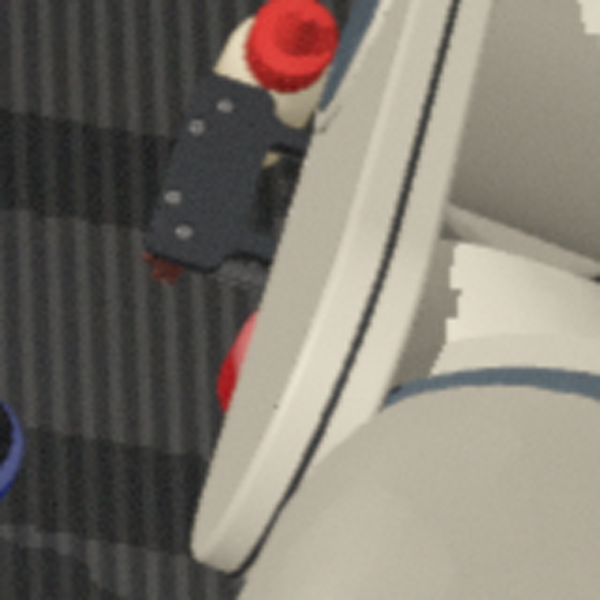

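The camera sees finger tips ending at about z 205 while the state puts them at 187. I check this in the tool frame.

```bash
cat > fing.py <<'E'
import sys
from h import *
from scipy.spatial.transform import Rotation as Ro
from workcell import ctrl
d=ctrl.get_image("scene");o=ctrl.get_obs();w=world(d);R=Ro.from_rotvec(o["orientation"]).as_matrix()
p=np.array(o["ee_pos"]);L=(w-p)@R
m=(L[...,0]>-45)&(L[...,0]<25)&(abs(L[...,1])<65)&(abs(L[...,2])<25)
v,u=np.nonzero(m);print("tcp",p.round(1),"w",o["width"],"px box",u.min(),u.max(),v.min(),v.max())
for a in range(-45,25,5):
    c=L[m&(L[...,0]>=a)&(L[...,0]<a+5)]
    if len(c): print(a,len(c),"y",c[:,1].min().round(1),c[:,1].max().round(1),"z",c[:,2].min().round(1),c[:,2].max().round(1))
for a in(8,-10,-61): print(a,[proj(d,p+R@np.array([a,y,0])).round(0).tolist() for y in(-o["width"]/2,0,o["width"]/2)])
E
python3 fing.py; python3 look.py l4 scene 240 90 310 150
```

```text
tcp [ 470.9 -194.7  192.2] w 17.771168235429727 px box 270 281 123 149
-45 24 y 16.5 20.4 z -10.8 10.8
-40 23 y 14.7 19.9 z -10.5 10.9
-35 25 y 14.0 19.5 z -10.5 11.3
-30 22 y 15.3 19.6 z -10.1 9.7
-25 24 y 15.1 19.0 z -9.9 10.1
-20 16 y 14.8 18.4 z -9.5 10.4
-15 1 y 14.8 14.8 z -1.5 -1.5
15 7 y 4.2 11.2 z -6.2 -1.9
20 7 y 5.2 11.1 z -8.1 -1.6
8 [[276.0, 137.0], [276.0, 140.0], [277.0, 142.0]]
-10 [[276.0, 130.0], [276.0, 132.0], [276.0, 135.0]]
-61 [[274.0, 108.0], [274.0, 111.0], [275.0, 114.0]]
tcp px [277. 137.]
```

View pics/l4.png

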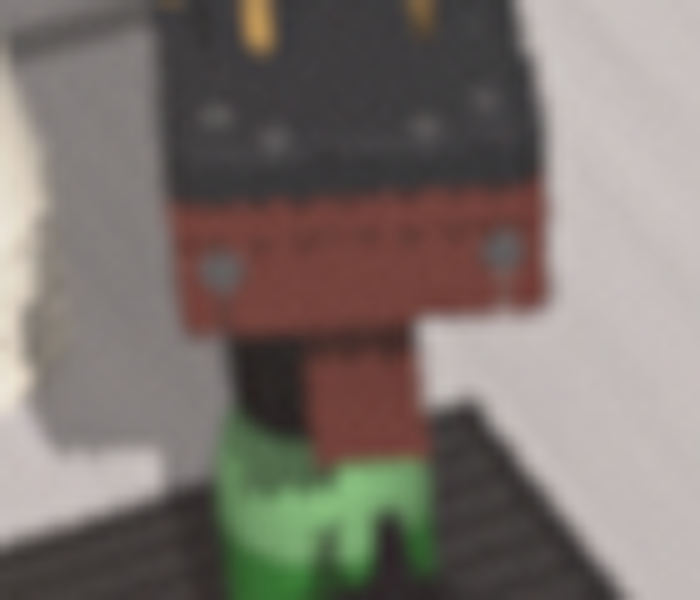

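Finger ends sit ~24 mm further back along the tool than the state implies: real tip ≈ reported TCP z + 16. So I grip with reported z ≈ 108. Re-centring on the bottle (slightly shifted, about (466,-199.5)) and opening.

Emit:
apply_moves([
  {"gripper": 100, "delta_pos": [0, -0.3, -0.15], "dr": [0, 0, 0]},
  {"gripper": 100, "delta_pos": [0, -0.3, -0.15], "dr": [0, 0, 0]},
  {"gripper": 100, "delta_pos": [0, 0, 0], "dr": [0, 0, 0]},
  {"gripper": 100, "delta_pos": [0, 0, 0], "dr": [0, 0, 0]},
  {"gripper": 100, "delta_pos": [0, 0, 0], "dr": [0, 0, 0]},
])

```text
t: 4.52
ee_pos: [464.6, -198.8, 190.0]
orientation: [0.279, 1.554, -0.278]
ft_force: [0.7, -0.0, 0.1]
width: 47.3
```

Emit:
apply_moves([
  {"gripper": 100, "delta_pos": [0, 0, 0], "dr": [0, 0, 0]},
  {"gripper": 100, "delta_pos": [0, 0, 0], "dr": [0, 0, 0]},
  {"gripper": 100, "delta_pos": [0, 0, 0], "dr": [0, 0, 0]},
  {"gripper": 100, "delta_pos": [0, 0, 0], "dr": [0, 0, 0]},
  {"gripper": 100, "delta_pos": [0, 0, 0], "dr": [0, 0, 0]},
])

```text
t: 4.93
ee_pos: [464.9, -198.8, 190.4]
orientation: [0.278, 1.553, -0.278]
ft_force: [-0.1, 0.1, 0.4]
width: 80.8
```

Emit:
apply_moves([
  {"gripper": 100, "delta_pos": [1, 0, 0], "dr": [0, 0, 0]},
  {"gripper": 100, "delta_pos": [1.5, 0, 0], "dr": [0, 0, 0]},
  {"gripper": 100, "delta_pos": [1.5, 0, 0], "dr": [0, 0, 0]},
  {"gripper": 100, "delta_pos": [1, 0, 0], "dr": [0, 0, 0]},
  {"gripper": 100, "delta_pos": [0.5, 0, 0], "dr": [0, 0, 0]},
])

```text
t: 5.35
ee_pos: [463.9, -198.4, 133.6]
orientation: [0.279, 1.555, -0.278]
ft_force: [-0.7, -0.2, 1.2]
width: 87.9
```

```bash
python3 fing.py; python3 g.py 466,-199.5,108
```

```text
tcp [ 463.8 -198.3  133.4] w 87.6028027065497 px box 270 291 150 174
-45 21 y 51.9 55.2 z -12.0 10.0
-40 22 y 50.0 55.2 z -11.9 10.4
-35 19 y 49.3 55.1 z -11.7 8.8
-30 21 y 47.3 55.1 z -11.4 10.6
-25 22 y 50.2 56.6 z -11.1 9.5
-20 16 y 2.0 53.2 z -11.0 10.9
-15 41 y -10.5 51.2 z -16.6 19.7
-10 14 y -1.2 20.3 z -17.0 20.1
-5 13 y 4.8 19.6 z -15.6 20.3
0 10 y 3.0 21.5 z -18.0 20.6
5 15 y -0.5 21.1 z -18.1 20.8
10 15 y 3.3 23.3 z -17.5 19.7
15 51 y -0.4 25.3 z -19.6 22.1
20 67 y -5.4 27.9 z -21.4 24.8
8 [[279.0, 146.0], [281.0, 159.0], [282.0, 173.0]]
-10 [[279.0, 140.0], [280.0, 153.0], [282.0, 167.0]]
-61 [[277.0, 121.0], [278.0, 134.0], [280.0, 147.0]]
t 5.40 [ 463.8 -198.3  133.4] w 87.6 f [-0.7  0.2 -0.9] q [-0.43  0.36  1.95  0.    0.84 -1.64]
[[-0.003, 0.347, 0.938], [0.001, 0.938, -0.347], [-1.0, 0.0, -0.003]]
466,-199.5,108 tool cm [ 2.54 -0.04  0.25]
```

The collar shows centred between the fingers (tool y,z within 2 mm), and its top lies below the finger ends. Descending 2.6 cm and closing.

Emit:
apply_moves([
  {"gripper": 100, "delta_pos": [0.8, 0, 0.1], "dr": [0, 0, 0]},
  {"gripper": 100, "delta_pos": [0.8, 0, 0], "dr": [0, 0, 0]},
  {"gripper": 100, "delta_pos": [0.6, 0, 0], "dr": [0, 0, 0]},
  {"gripper": 100, "delta_pos": [0.4, 0, 0], "dr": [0, 0, 0]},
  {"gripper": 20, "delta_pos": [0, 0, 0], "dr": [0, 0, 0]},
])

```text
t: 5.82
ee_pos: [465.3, -198.9, 108.5]
orientation: [0.279, 1.554, -0.278]
ft_force: [-0.1, -0.7, -0.1]
width: 84.0
```

Emit:
apply_moves([
  {"gripper": 20, "delta_pos": [0, 0, 0], "dr": [0, 0, 0]},
  {"gripper": 20, "delta_pos": [0, 0, 0], "dr": [0, 0, 0]},
  {"gripper": 20, "delta_pos": [0, 0, 0], "dr": [0, 0, 0]},
  {"gripper": 20, "delta_pos": [0, 0, 0], "dr": [0, 0, 0]},
  {"gripper": 20, "delta_pos": [0, 0, 0], "dr": [0, 0, 0]},
])

```text
t: 6.23
ee_pos: [466.0, -199.2, 109.7]
orientation: [0.278, 1.552, -0.279]
ft_force: [-0.1, -0.3, 0.8]
width: 50.9
```

Emit:
apply_moves([
  {"gripper": 20, "delta_pos": [0, 0, 0], "dr": [0, 0, 0]},
  {"gripper": 20, "delta_pos": [0, 0, 0], "dr": [0, 0, 0]},
  {"gripper": 20, "delta_pos": [0, 0, 0], "dr": [0, 0, 0]},
  {"gripper": 20, "delta_pos": [0, 0, 0], "dr": [0, 0, 0]},
  {"gripper": 20, "delta_pos": [0, 0, 0], "dr": [0, 0, 0]},
])

```text
t: 6.65
ee_pos: [465.9, -199.1, 109.5]
orientation: [0.278, 1.553, -0.278]
ft_force: [0.6, 0.8, 1.2]
width: 37.7
```

Emit:
apply_moves([
  {"gripper": 20, "delta_pos": [-0.4, 0, 0], "dr": [0, 0, 0]},
  {"gripper": 20, "delta_pos": [-0.8, 0, 0], "dr": [0, 0, 0]},
  {"gripper": 20, "delta_pos": [-1.4, 0, 0], "dr": [0, 0, 0]},
  {"gripper": 20, "delta_pos": [-1.9, 0, 0], "dr": [0, 0, 0]},
  {"gripper": 20, "delta_pos": [-2.5, 0, 0], "dr": [0, 0, 0]},
])

```text
t: 7.07
ee_pos: [464.6, -198.7, 179.4]
orientation: [0.279, 1.556, -0.278]
ft_force: [0.7, 0.1, -2.5]
width: 37.3
```

Emit:
apply_moves([
  {"gripper": 20, "delta_pos": [-3, 0, 0], "dr": [0, 0, 0]},
  {"gripper": 20, "delta_pos": [-3, 0, 0], "dr": [0, 0, 0]},
  {"gripper": 20, "delta_pos": [-3, 0, 0], "dr": [0, 0, 0]},
  {"gripper": 20, "delta_pos": [-2.5, 0, 0], "dr": [0, 0, 0]},
  {"gripper": 20, "delta_pos": [-1.5, 0, 0], "dr": [0, 0, 0]},
])

```text
t: 7.48
ee_pos: [466.4, -199.5, 313.1]
orientation: [0.277, 1.549, -0.279]
ft_force: [0.1, -0.4, -1.9]
width: 37.4
```

```bash
python3 g.py 500,0,310 622,189,310 622,189,120; python3 look.py l5 scene 100 0 500 300
```

```text
t 7.48 [ 466.4 -199.5  313.1] w 37.4 f [ 0.1 -0.4 -1.9] q [-0.43  0.13  1.78 -0.    1.23 -1.64]
[[0.004, 0.347, 0.938], [-0.002, 0.938, -0.347], [-1.0, -0.0, 0.004]]
500,0,310 tool cm [ 0.29 19.87 -3.78]
622,189,310 tool cm [1.000e-02 2.196e+01 4.870e+00]
622,189,120 tool cm [ 1.9e+01  1.0e-02 -8.0e-02]
tcp px [272.  80.]
```

View pics/l5.png

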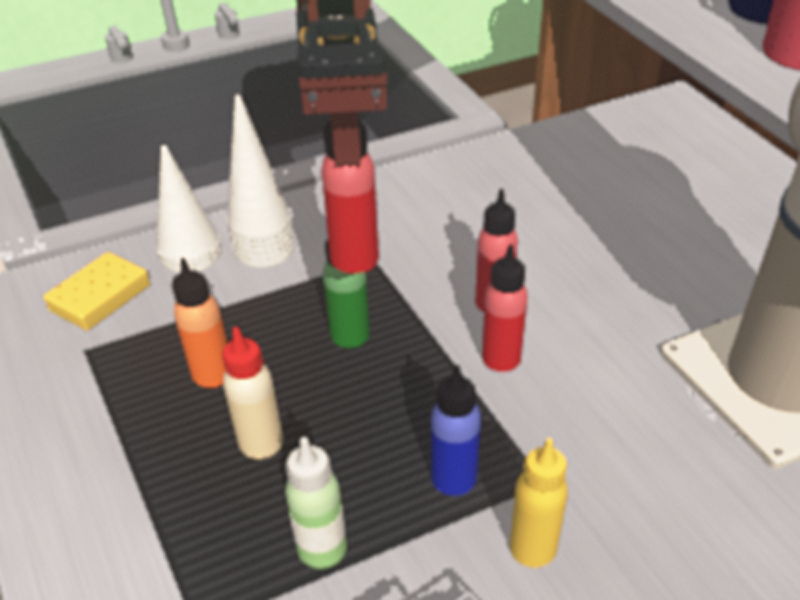

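Red is held upright and its bottom clears everything. Carrying to the red cup.

Emit:
apply_moves([
  {"gripper": 20, "delta_pos": [0, 1.5, 0.07], "dr": [0, 0, 0]},
  {"gripper": 20, "delta_pos": [0, 2.5, 0.07], "dr": [0, 0, 0]},
  {"gripper": 20, "delta_pos": [0, 3, 0.07], "dr": [0, 0, 0]},
  {"gripper": 20, "delta_pos": [0, 3, 0.07], "dr": [0, 0, 0]},
  {"gripper": 20, "delta_pos": [0, 3, 0.07], "dr": [0, 0, 0]},
])

```text
t: 7.95
ee_pos: [513.9, -77.3, 308.8]
orientation: [0.279, 1.554, -0.279]
ft_force: [-0.2, -0.1, -2.5]
width: 37.1
```

Emit:
apply_moves([
  {"gripper": 20, "delta_pos": [0, 3.2, 0.07], "dr": [0, 0, 0]},
  {"gripper": 20, "delta_pos": [0, 3.2, 0.07], "dr": [0, 0, 0]},
  {"gripper": 20, "delta_pos": [0, 3.2, 0.07], "dr": [0, 0, 0]},
  {"gripper": 20, "delta_pos": [0, 3.2, 0.07], "dr": [0, 0, 0]},
  {"gripper": 20, "delta_pos": [0, 3.2, 0.07], "dr": [0, 0, 0]},
])

```text
t: 8.37
ee_pos: [572.8, 71.9, 308.7]
orientation: [0.278, 1.554, -0.279]
ft_force: [0.0, 0.3, -2.4]
width: 37.2
```

Emit:
apply_moves([
  {"gripper": 20, "delta_pos": [0, 3.2, 0.07], "dr": [0, 0, 0]},
  {"gripper": 20, "delta_pos": [0, 3, 0.07], "dr": [0, 0, 0]},
  {"gripper": 20, "delta_pos": [0, 2.8, 0.07], "dr": [0, 0, 0]},
  {"gripper": 20, "delta_pos": [0, 2.2, 0.07], "dr": [0, 0, 0]},
  {"gripper": 20, "delta_pos": [0, 1.6, 0.07], "dr": [0, 0, 0]},
])

```text
t: 8.78
ee_pos: [620.7, 191.1, 308.4]
orientation: [0.277, 1.554, -0.278]
ft_force: [-0.7, -0.5, -2.1]
width: 37.1
```

Emit:
apply_moves([
  {"gripper": 20, "delta_pos": [1, 0, 0], "dr": [0, 0, 0]},
  {"gripper": 20, "delta_pos": [2, 0, 0], "dr": [0, 0, 0]},
  {"gripper": 20, "delta_pos": [2.5, 0, 0], "dr": [0, 0, 0]},
  {"gripper": 20, "delta_pos": [2.5, 0, 0], "dr": [0, 0, 0]},
  {"gripper": 20, "delta_pos": [1, 0, 0], "dr": [0, 0, 0]},
])

```text
t: 9.2
ee_pos: [618.1, 187.4, 215.0]
orientation: [0.276, 1.559, -0.282]
ft_force: [-1.2, 0.2, -2.6]
width: 37.7
```

```bash
python3 g.py 622,189,120; python3 look.py l6 scene 200 150 440 450
python3 - <<'E'
from h import *
d=dict(np.load("pics/l6.npz"));w=world(d);X,Y,Z=w[...,0],w[...,1],w[...,2]
m=(np.hypot(X-622,Y-189)<45)
for a,b in((112,125),(125,140),(140,155),(155,180)):
    c=w[m&(Z>a)&(Z<b)]
    if len(c)>6:print(a,b,len(c),circ(c[:,:2],25).x.round(1))
print("zmin bottle",np.sort(Z[m&(Z>65)])[:5])
E
```

```text
t 9.20 [618.1 187.4 215. ] w 37.7 f [-1.2  0.2 -2.6] q [ 0.28  0.45  1.57 -0.    1.13 -0.94]
[[-0.006, 0.348, 0.937], [-0.002, 0.937, -0.348], [-1.0, -0.004, -0.005]]
622,189,120 tool cm [9.5  0.33 0.35]
tcp px [291. 304.]
112 125 108 [617.4 188.7]
125 140 130 [617.4 188.4]
140 155 144 [617.5 188.3]
155 180 253 [617.5 188.1]
zmin bottle [110.94973154 111.17645457 111.60567393 111.97913576 112.14433781]
```

View pics/l6.png

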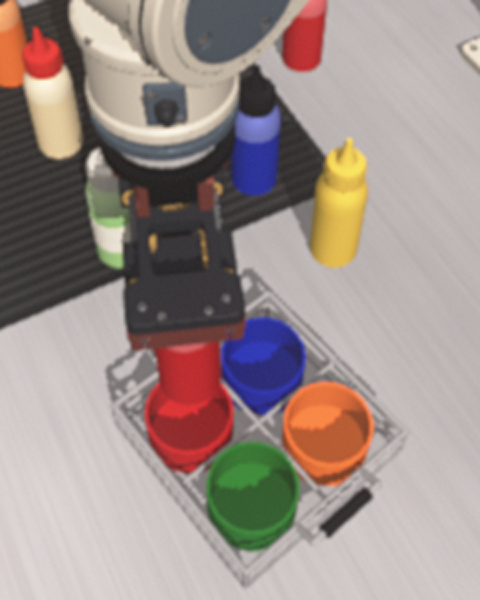

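Bottle is over the red cup (crop (188,380) over the cup at (188,420)). Going down in steps.

Emit:
apply_moves([
  {"gripper": 20, "delta_pos": [1.5, 0.1, 0.1], "dr": [0, 0, 0]},
  {"gripper": 20, "delta_pos": [2.2, 0, 0], "dr": [0, 0, 0]},
  {"gripper": 20, "delta_pos": [2.2, 0, 0], "dr": [0, 0, 0]},
  {"gripper": 20, "delta_pos": [1.5, 0, 0], "dr": [0, 0, 0]},
  {"gripper": 20, "delta_pos": [0.8, 0, 0], "dr": [0, 0, 0]},
])

```text
t: 9.67
ee_pos: [621.4, 188.9, 136.1]
orientation: [0.278, 1.555, -0.28]
ft_force: [-0.1, -0.6, -1.5]
width: 37.2
```

Emit:
apply_moves([
  {"gripper": 20, "delta_pos": [0.5, 0, 0], "dr": [0, 0, 0]},
  {"gripper": 20, "delta_pos": [0.4, 0, 0], "dr": [0, 0, 0]},
  {"gripper": 20, "delta_pos": [0.3, 0, 0], "dr": [0, 0, 0]},
  {"gripper": 20, "delta_pos": [0.2, 0, 0], "dr": [0, 0, 0]},
  {"gripper": 20, "delta_pos": [0, 0, 0], "dr": [0, 0, 0]},
])

```text
t: 10.08
ee_pos: [622.4, 189.8, 123.8]
orientation: [0.279, 1.552, -0.278]
ft_force: [-0.3, -0.3, -2.7]
width: 37.4
```

```bash
python3 g.py
```

```text
t 10.08 [622.4 189.8 123.8] w 37.4 f [-0.3 -0.3 -2.7] q [ 0.28  0.56  1.63 -0.    0.96 -0.94]
[[0.001, 0.347, 0.938], [0.0, 0.938, -0.347], [-1.0, 0.0, 0.001]]
```

Lower slowly to contact (expected at reported z ≈ 118.5).

Emit:
apply_moves([
  {"gripper": 20, "delta_pos": [0.2, 0, 0], "dr": [0, 0, 0]},
  {"gripper": 20, "delta_pos": [0.15, 0, 0], "dr": [0, 0, 0]},
  {"gripper": 20, "delta_pos": [0.1, 0, 0], "dr": [0, 0, 0]},
  {"gripper": 20, "delta_pos": [0.05, 0, 0], "dr": [0, 0, 0]},
  {"gripper": 20, "delta_pos": [0, 0, 0], "dr": [0, 0, 0]},
])

```text
t: 10.5
ee_pos: [622.3, 189.8, 118.5]
orientation: [0.278, 1.553, -0.278]
ft_force: [-0.6, 0.8, -1.2]
width: 37.8
```

Emit:
apply_moves([
  {"gripper": 20, "delta_pos": [0.05, 0, 0], "dr": [0, 0, 0]},
  {"gripper": 20, "delta_pos": [0.05, 0, 0], "dr": [0, 0, 0]},
  {"gripper": 20, "delta_pos": [0.05, 0, 0], "dr": [0, 0, 0]},
  {"gripper": 20, "delta_pos": [0, 0, 0], "dr": [0, 0, 0]},
  {"gripper": 20, "delta_pos": [0, 0, 0], "dr": [0, 0, 0]},
])

```text
t: 10.92
ee_pos: [622.9, 189.9, 118.4]
orientation: [0.279, 1.551, -0.278]
ft_force: [-1.5, -1.4, 7.1]
width: 37.7
```

Contact at z 118.4, 7 N. Release and rise.

Emit:
apply_moves([
  {"gripper": 72, "delta_pos": [0, 0, 0], "dr": [0, 0, 0]},
  {"gripper": 72, "delta_pos": [0, 0, 0], "dr": [0, 0, 0]},
  {"gripper": 72, "delta_pos": [0, 0, 0], "dr": [0, 0, 0]},
  {"gripper": 72, "delta_pos": [0, 0, 0], "dr": [0, 0, 0]},
  {"gripper": 72, "delta_pos": [0, 0, 0], "dr": [0, 0, 0]},
])

```text
t: 11.33
ee_pos: [622.0, 189.7, 116.6]
orientation: [0.278, 1.553, -0.279]
ft_force: [0.2, 0.3, -0.4]
width: 62.6
```

Emit:
apply_moves([
  {"gripper": 72, "delta_pos": [-1, 0, 0], "dr": [0, 0, 0]},
  {"gripper": 72, "delta_pos": [-2, 0, 0], "dr": [0, 0, 0]},
  {"gripper": 72, "delta_pos": [-2.5, 0, 0], "dr": [0, 0, 0]},
  {"gripper": 72, "delta_pos": [-2.5, 0, 0], "dr": [0, 0, 0]},
  {"gripper": 72, "delta_pos": [-2, 0, 0], "dr": [0, 0, 0]},
])

```text
t: 11.75
ee_pos: [622.6, 189.9, 219.5]
orientation: [0.279, 1.551, -0.278]
ft_force: [0.6, 0.9, 0.8]
width: 63.4
```

```bash
python3 g.py 614.5,-325,215
cat > chk.py <<'E'
# python3 chk.py x y r : bottle axis near xy by height band, both cameras
import sys
from h import *
from workcell import ctrl
a=[tuple(map(float,s.split(","))) for s in sys.argv[1:]]
for n in("top","scene"):
    w=world(ctrl.get_image(n));Z=w[...,2]
    for x,y in a:
        m=np.hypot(w[...,0]-x,w[...,1]-y)<32
        s=[]
        for lo,hi,r in((70,95,25),(126,142,19),(158,190,4)):
            c=w[m&(Z>lo)&(Z<hi)]
            s.append((lo,len(c),circ(c[:,:2],r).x.round(1).tolist()) if len(c)>6 else (lo,len(c)))
        print(n,(x,y),s,"zmax %.0f"%np.nanmax(np.where(m&(Z<200),Z,0)))
E
python3 chk.py 622,189 614,-325
```

```text
t 11.75 [622.6 189.9 219.5] w 63.4 f [0.6 0.9 0.8] q [ 0.28  0.45  1.56  0.    1.13 -0.94]
[[0.002, 0.347, 0.938], [0.0, 0.938, -0.347], [-1.0, 0.001, 0.001]]
614.5,-325,215 tool cm [  0.42 -48.57  17.12]
top (622.0, 189.0) [(70, 144, [623.7, 190.2]), (126, 86, [623.2, 190.2]), (158, 90, [621.2, 188.5])] zmax 183
top (614.0, -325.0) [(70, 158, [615.4, -325.9]), (126, 113, [615.0, -326.0]), (158, 50, [615.1, -325.5])] zmax 177
scene (622.0, 189.0) [(70, 189, [622.2, 191.4]), (126, 115, [622.2, 191.8]), (158, 77, [623.5, 194.8])] zmax 174
scene (614.0, -325.0) [(70, 188, [613.7, -324.8]), (126, 107, [613.8, -324.4]), (158, 34, [614.5, -324.3])] zmax 175
```

Red stands upright in its cup at (622.7,191), top at 183. Now orange.

Emit:
apply_moves([
  {"gripper": 100, "delta_pos": [0, -3.24, 1.14], "dr": [0, 0, 0]},
  {"gripper": 100, "delta_pos": [0, -3.24, 1.14], "dr": [0, 0, 0]},
  {"gripper": 100, "delta_pos": [0, -3.24, 1.14], "dr": [0, 0, 0]},
  {"gripper": 100, "delta_pos": [0, -3.24, 1.14], "dr": [0, 0, 0]},
  {"gripper": 100, "delta_pos": [0, -3.24, 1.14], "dr": [0, 0, 0]},
])

```text
t: 12.27
ee_pos: [618.5, 16.6, 216.0]
orientation: [0.278, 1.554, -0.278]
ft_force: [0.7, 0.3, 0.0]
width: 87.2
```

Emit:
apply_moves([
  {"gripper": 100, "delta_pos": [0, -3.24, 1.14], "dr": [0, 0, 0]},
  {"gripper": 100, "delta_pos": [0, -3.24, 1.14], "dr": [0, 0, 0]},
  {"gripper": 100, "delta_pos": [0, -3.24, 1.14], "dr": [0, 0, 0]},
  {"gripper": 100, "delta_pos": [0, -3.24, 1.14], "dr": [0, 0, 0]},
  {"gripper": 100, "delta_pos": [0, -3.24, 1.14], "dr": [0, 0, 0]},
])

```text
t: 12.68
ee_pos: [615.6, -155.2, 215.9]
orientation: [0.279, 1.554, -0.278]
ft_force: [0.5, -0.2, -0.5]
width: 88.0
```

Emit:
apply_moves([
  {"gripper": 100, "delta_pos": [0, -3.24, 1.14], "dr": [0, 0, 0]},
  {"gripper": 100, "delta_pos": [0, -3.24, 1.14], "dr": [0, 0, 0]},
  {"gripper": 100, "delta_pos": [0, -3.24, 1.14], "dr": [0, 0, 0]},
  {"gripper": 100, "delta_pos": [0, -3.24, 1.14], "dr": [0, 0, 0]},
  {"gripper": 100, "delta_pos": [0, -3.24, 1.14], "dr": [0, 0, 0]},
])

```text
t: 13.1
ee_pos: [612.8, -326.8, 215.8]
orientation: [0.279, 1.554, -0.278]
ft_force: [1.0, -0.1, 0.4]
width: 87.4
```

Emit:
apply_moves([
  {"gripper": 100, "delta_pos": [2, 0, 0], "dr": [0, 0, 0]},
  {"gripper": 100, "delta_pos": [2.5, 0, 0], "dr": [0, 0, 0]},
  {"gripper": 100, "delta_pos": [2.5, 0, 0], "dr": [0, 0, 0]},
  {"gripper": 100, "delta_pos": [1, 0, 0], "dr": [0, 0, 0]},
  {"gripper": 100, "delta_pos": [0, 0, 0], "dr": [0, 0, 0]},
])

```text
t: 13.52
ee_pos: [611.4, -324.2, 133.0]
orientation: [0.28, 1.559, -0.277]
ft_force: [-0.2, -0.0, -0.7]
width: 87.7
```

```bash
python3 g.py 614.5,-325.5,109; python3 fing.py
```

```text
t 13.52 [ 611.4 -324.2  133. ] w 87.7 f [-0.2 -0.  -0.7] q [-0.5   0.61  1.51 -0.    1.03 -1.72]
[[-0.006, 0.347, 0.938], [0.003, 0.938, -0.347], [-1.0, 0.001, -0.007]]
614.5,-325.5,109 tool cm [ 2.4  -0.02  0.35]
tcp [ 612.7 -324.7  135.3] w 88.05166883774288 px box 186 207 134 158
-45 18 y 45.4 55.4 z -13.5 7.6
-40 26 y 49.7 55.4 z -13.7 8.4
-35 16 y 45.6 55.1 z -13.2 9.1
-30 25 y 47.3 54.3 z -14.0 8.7
-25 23 y -1.9 55.0 z -13.5 7.4
-20 28 y -0.5 56.1 z -14.0 8.8
-15 42 y -12.2 53.7 z -15.2 9.8
-10 20 y -10.1 17.8 z -18.5 -8.6
-5 10 y 4.3 15.7 z -18.2 -9.7
0 13 y 5.3 18.0 z -17.3 -8.5
5 13 y 0.2 16.5 z -18.5 -9.8
10 9 y 4.4 20.0 z -17.1 -8.6
15 39 y -5.5 23.2 z -18.5 21.4
20 57 y -6.2 26.1 z -21.5 22.3
8 [[197.0, 133.0], [196.0, 146.0], [195.0, 159.0]]
-10 [[195.0, 127.0], [194.0, 139.0], [193.0, 152.0]]
-61 [[190.0, 107.0], [189.0, 120.0], [188.0, 133.0]]
```

Emit:
apply_moves([
  {"gripper": 100, "delta_pos": [0.9, 0, 0.1], "dr": [0, 0, 0]},
  {"gripper": 100, "delta_pos": [0.8, 0, 0], "dr": [0, 0, 0]},
  {"gripper": 100, "delta_pos": [0.6, 0, 0], "dr": [0, 0, 0]},
  {"gripper": 100, "delta_pos": [0.4, 0, 0], "dr": [0, 0, 0]},
  {"gripper": 20, "delta_pos": [0, 0, 0], "dr": [0, 0, 0]},
])

```text
t: 13.98
ee_pos: [614.2, -325.4, 109.0]
orientation: [0.279, 1.554, -0.278]
ft_force: [-0.4, -0.9, -0.4]
width: 84.0
```

Emit:
apply_moves([
  {"gripper": 20, "delta_pos": [0, 0, 0], "dr": [0, 0, 0]},
  {"gripper": 20, "delta_pos": [0, 0, 0], "dr": [0, 0, 0]},
  {"gripper": 20, "delta_pos": [0, 0, 0], "dr": [0, 0, 0]},
  {"gripper": 20, "delta_pos": [0, 0, 0], "dr": [0, 0, 0]},
  {"gripper": 20, "delta_pos": [0, 0, 0], "dr": [0, 0, 0]},
])

```text
t: 14.4
ee_pos: [614.7, -325.8, 110.2]
orientation: [0.278, 1.552, -0.279]
ft_force: [-0.6, -0.5, 0.4]
width: 51.2
```

Emit:
apply_moves([
  {"gripper": 20, "delta_pos": [0, 0, 0], "dr": [0, 0, 0]},
  {"gripper": 20, "delta_pos": [0, 0, 0], "dr": [0, 0, 0]},
  {"gripper": 20, "delta_pos": [0, 0, 0], "dr": [0, 0, 0]},
  {"gripper": 20, "delta_pos": [0, 0, 0], "dr": [0, 0, 0]},
  {"gripper": 20, "delta_pos": [0, 0, 0], "dr": [0, 0, 0]},
])

```text
t: 14.82
ee_pos: [614.7, -325.6, 110.0]
orientation: [0.278, 1.553, -0.278]
ft_force: [0.6, 0.5, 1.7]
width: 37.4
```

Emit:
apply_moves([
  {"gripper": 20, "delta_pos": [-0.4, 0, 0], "dr": [0, 0, 0]},
  {"gripper": 20, "delta_pos": [-0.8, 0, 0], "dr": [0, 0, 0]},
  {"gripper": 20, "delta_pos": [-1.4, 0, 0], "dr": [0, 0, 0]},
  {"gripper": 20, "delta_pos": [-1.9, 0, 0], "dr": [0, 0, 0]},
  {"gripper": 20, "delta_pos": [-2.5, 0, 0], "dr": [0, 0, 0]},
])

```text
t: 15.23
ee_pos: [613.7, -325.3, 180.1]
orientation: [0.279, 1.555, -0.278]
ft_force: [0.9, 0.5, -1.5]
width: 37.3
```

Emit:
apply_moves([
  {"gripper": 20, "delta_pos": [-3, 0, 0], "dr": [0, 0, 0]},
  {"gripper": 20, "delta_pos": [-3, 0, 0], "dr": [0, 0, 0]},
  {"gripper": 20, "delta_pos": [-3, 0, 0], "dr": [0, 0, 0]},
  {"gripper": 20, "delta_pos": [-2.5, 0, 0], "dr": [0, 0, 0]},
  {"gripper": 20, "delta_pos": [-1.5, 0, 0], "dr": [0, 0, 0]},
])

```text
t: 15.65
ee_pos: [615.5, -326.3, 315.3]
orientation: [0.277, 1.547, -0.28]
ft_force: [0.3, -0.6, -3.0]
width: 37.3
```

```bash
python3 g.py 522,253.5,310; python3 chk.py 602,-192
```

```text
t 15.65 [ 615.5 -326.3  315.3] w 37.3 f [ 0.3 -0.6 -3. ] q [-0.5   0.44  1.36 -0.    1.34 -1.72]
[[0.005, 0.347, 0.938], [-0.003, 0.938, -0.347], [-1.0, -0.001, 0.006]]
522,253.5,310 tool cm [  0.32  51.12 -28.91]
top (602.0, -192.0) [(70, 127, [602.8, -193.2]), (126, 101, [602.7, -193.2]), (158, 42, [602.0, -192.2])] zmax 174
scene (602.0, -192.0) [(70, 201, [601.3, -191.9]), (126, 113, [601.1, -191.7]), (158, 39, [601.3, -191.0])] zmax 175
```

Emit:
apply_moves([
  {"gripper": 20, "delta_pos": [0, 1.4, -0.79], "dr": [0, 0, 0]},
  {"gripper": 20, "delta_pos": [0, 2.2, -1.24], "dr": [0, 0, 0]},
  {"gripper": 20, "delta_pos": [0, 2.6, -1.47], "dr": [0, 0, 0]},
  {"gripper": 20, "delta_pos": [0, 2.8, -1.58], "dr": [0, 0, 0]},
  {"gripper": 20, "delta_pos": [0, 2.8, -1.58], "dr": [0, 0, 0]},
])

```text
t: 16.17
ee_pos: [591.4, -189.9, 307.9]
orientation: [0.28, 1.556, -0.278]
ft_force: [1.2, -0.4, -1.8]
width: 37.3
```

Emit:
apply_moves([
  {"gripper": 20, "delta_pos": [0, 2.8, -1.58], "dr": [0, 0, 0]},
  {"gripper": 20, "delta_pos": [0, 2.8, -1.58], "dr": [0, 0, 0]},
  {"gripper": 20, "delta_pos": [0, 2.8, -1.58], "dr": [0, 0, 0]},
  {"gripper": 20, "delta_pos": [0, 2.8, -1.58], "dr": [0, 0, 0]},
  {"gripper": 20, "delta_pos": [0, 2.8, -1.58], "dr": [0, 0, 0]},
])

```text
t: 16.58
ee_pos: [565.7, -31.1, 308.3]
orientation: [0.278, 1.556, -0.279]
ft_force: [-0.3, -0.1, -2.3]
width: 37.1
```

Emit:
apply_moves([
  {"gripper": 20, "delta_pos": [0, 2.8, -1.58], "dr": [0, 0, 0]},
  {"gripper": 20, "delta_pos": [0, 2.8, -1.58], "dr": [0, 0, 0]},
  {"gripper": 20, "delta_pos": [0, 2.8, -1.58], "dr": [0, 0, 0]},
  {"gripper": 20, "delta_pos": [0, 2.8, -1.58], "dr": [0, 0, 0]},
  {"gripper": 20, "delta_pos": [0, 2.8, -1.58], "dr": [0, 0, 0]},
])

```text
t: 17.0
ee_pos: [540.1, 127.2, 308.4]
orientation: [0.278, 1.556, -0.279]
ft_force: [0.3, -0.6, -1.4]
width: 37.2
```

Emit:
apply_moves([
  {"gripper": 20, "delta_pos": [0, 2.8, -1.58], "dr": [0, 0, 0]},
  {"gripper": 20, "delta_pos": [0, 2.6, -1.47], "dr": [0, 0, 0]},
  {"gripper": 20, "delta_pos": [0, 2.4, -1.35], "dr": [0, 0, 0]},
  {"gripper": 20, "delta_pos": [0, 2.0, -1.13], "dr": [0, 0, 0]},
  {"gripper": 20, "delta_pos": [0, 1.5, -0.85], "dr": [0, 0, 0]},
])

```text
t: 17.42
ee_pos: [519.5, 255.6, 308.2]
orientation: [0.276, 1.556, -0.278]
ft_force: [0.5, -0.4, -2.0]
width: 37.5
```

Emit:
apply_moves([
  {"gripper": 20, "delta_pos": [1, 0, 0], "dr": [0, 0, 0]},
  {"gripper": 20, "delta_pos": [2, 0, 0], "dr": [0, 0, 0]},
  {"gripper": 20, "delta_pos": [2.5, 0, 0], "dr": [0, 0, 0]},
  {"gripper": 20, "delta_pos": [2.5, 0, 0], "dr": [0, 0, 0]},
  {"gripper": 20, "delta_pos": [1, 0, 0], "dr": [0, 0, 0]},
])

```text
t: 17.83
ee_pos: [518.5, 251.9, 215.1]
orientation: [0.275, 1.559, -0.282]
ft_force: [0.0, -0.4, -2.3]
width: 37.5
```

Emit:
apply_moves([
  {"gripper": 20, "delta_pos": [0, 0, 0], "dr": [0, 0, 0]},
  {"gripper": 20, "delta_pos": [0, 0, 0], "dr": [0, 0, 0]},
  {"gripper": 20, "delta_pos": [0, 0, 0], "dr": [0, 0, 0]},
  {"gripper": 20, "delta_pos": [0, 0, 0], "dr": [0, 0, 0]},
  {"gripper": 20, "delta_pos": [0, 0, 0], "dr": [0, 0, 0]},
])

```text
t: 18.25
ee_pos: [522.4, 253.9, 221.2]
orientation: [0.28, 1.551, -0.277]
ft_force: [0.0, 0.1, -1.6]
width: 37.5
```

```bash
cat > held.py <<'E'
import sys
from h import *
from workcell import ctrl
x,y=map(float,sys.argv[1:3]);d=ctrl.get_image("scene");w=world(d);X,Y,Z=w[...,0],w[...,1],w[...,2]
m=(np.hypot(X-x,Y-y)<45)
for a,b in((112,140),(140,165),(165,190)):
    c=w[m&(Z>a)&(Z<b)]
    if len(c)>6:print(a,b,len(c),circ(c[:,:2],25).x.round(1))
print("zmin bottle",np.sort(Z[m&(Z>70)])[:4].round(0))
E
python3 g.py 522,253.5,118; python3 held.py 522 253.5
```

```text
t 18.25 [522.4 253.9 221.2] w 37.5 f [ 0.   0.1 -1.6] q [ 0.43  0.34  1.72  0.    1.07 -0.78]
[[0.002, 0.348, 0.938], [0.001, 0.938, -0.348], [-1.0, 0.002, 0.002]]
522,253.5,118 tool cm [10.32 -0.07 -0.04]
112 140 210 [522.  254.8]
140 165 242 [521.9 254.6]
165 190 267 [521.8 254.5]
zmin bottle [116. 117. 117. 118.]
```

Emit:
apply_moves([
  {"gripper": 20, "delta_pos": [1.5, 0, 0], "dr": [0, 0, 0]},
  {"gripper": 20, "delta_pos": [2.2, 0, 0], "dr": [0, 0, 0]},
  {"gripper": 20, "delta_pos": [2.2, 0, 0], "dr": [0, 0, 0]},
  {"gripper": 20, "delta_pos": [1.5, 0, 0], "dr": [0, 0, 0]},
  {"gripper": 20, "delta_pos": [0.8, 0, 0], "dr": [0, 0, 0]},
])

```text
t: 18.72
ee_pos: [520.9, 253.3, 136.4]
orientation: [0.278, 1.554, -0.279]
ft_force: [0.5, -1.0, -1.8]
width: 37.4
```

Emit:
apply_moves([
  {"gripper": 20, "delta_pos": [0.5, 0, 0], "dr": [0, 0, 0]},
  {"gripper": 20, "delta_pos": [0.4, 0, 0], "dr": [0, 0, 0]},
  {"gripper": 20, "delta_pos": [0.3, 0, 0], "dr": [0, 0, 0]},
  {"gripper": 20, "delta_pos": [0.2, 0, 0], "dr": [0, 0, 0]},
  {"gripper": 20, "delta_pos": [0, 0, 0], "dr": [0, 0, 0]},
])

```text
t: 19.13
ee_pos: [521.9, 253.8, 124.2]
orientation: [0.279, 1.552, -0.278]
ft_force: [-0.1, 0.5, -3.1]
width: 37.5
```

Emit:
apply_moves([
  {"gripper": 20, "delta_pos": [0.2, 0, 0], "dr": [0, 0, 0]},
  {"gripper": 20, "delta_pos": [0.15, 0, 0], "dr": [0, 0, 0]},
  {"gripper": 20, "delta_pos": [0.1, 0, 0], "dr": [0, 0, 0]},
  {"gripper": 20, "delta_pos": [0.05, 0, 0], "dr": [0, 0, 0]},
  {"gripper": 20, "delta_pos": [0, 0, 0], "dr": [0, 0, 0]},
])

```text
t: 19.55
ee_pos: [521.8, 253.7, 119.0]
orientation: [0.278, 1.553, -0.278]
ft_force: [0.0, -0.3, -1.8]
width: 37.4
```

```bash
python3 g.py
```

```text
t 19.55 [521.8 253.7 119. ] w 37.4 f [ 0.  -0.3 -1.8] q [ 0.43  0.48  1.79 -0.    0.87 -0.78]
[[0.0, 0.347, 0.938], [0.0, 0.938, -0.347], [-1.0, 0.0, 0.0]]
```

Emit:
apply_moves([
  {"gripper": 20, "delta_pos": [0.05, 0, 0], "dr": [0, 0, 0]},
  {"gripper": 20, "delta_pos": [0.05, 0, 0], "dr": [0, 0, 0]},
  {"gripper": 20, "delta_pos": [0.05, 0, 0], "dr": [0, 0, 0]},
  {"gripper": 20, "delta_pos": [0, 0, 0], "dr": [0, 0, 0]},
  {"gripper": 20, "delta_pos": [0, 0, 0], "dr": [0, 0, 0]},
])

```text
t: 19.97
ee_pos: [522.3, 253.9, 118.8]
orientation: [0.279, 1.551, -0.278]
ft_force: [-2.0, -1.3, 9.9]
width: 37.7
```

Emit:
apply_moves([
  {"gripper": 72, "delta_pos": [0, 0, 0], "dr": [0, 0, 0]},
  {"gripper": 72, "delta_pos": [0, 0, 0], "dr": [0, 0, 0]},
  {"gripper": 72, "delta_pos": [0, 0, 0], "dr": [0, 0, 0]},
  {"gripper": 72, "delta_pos": [0, 0, 0], "dr": [0, 0, 0]},
  {"gripper": 72, "delta_pos": [0, 0, 0], "dr": [0, 0, 0]},
])

```text
t: 20.38
ee_pos: [521.6, 253.6, 117.2]
orientation: [0.278, 1.553, -0.279]
ft_force: [0.1, 0.5, 0.6]
width: 63.0
```

Emit:
apply_moves([
  {"gripper": 72, "delta_pos": [-1, 0, 0], "dr": [0, 0, 0]},
  {"gripper": 72, "delta_pos": [-2, 0, 0], "dr": [0, 0, 0]},
  {"gripper": 72, "delta_pos": [-2.5, 0, 0], "dr": [0, 0, 0]},
  {"gripper": 72, "delta_pos": [-2.5, 0, 0], "dr": [0, 0, 0]},
  {"gripper": 72, "delta_pos": [-2, 0, 0], "dr": [0, 0, 0]},
])

```text
t: 20.8
ee_pos: [522.1, 253.8, 219.8]
orientation: [0.279, 1.552, -0.278]
ft_force: [1.0, 0.4, 1.4]
width: 63.1
```

```bash
python3 g.py 438.5,-311.5,217; python3 chk.py 522,254 622,190 439,-311
```

```text
t 20.80 [522.1 253.8 219.8] w 63.1 f [1.  0.4 1.4] q [ 0.43  0.35  1.72 -0.    1.07 -0.78]
[[0.001, 0.347, 0.938], [0.001, 0.938, -0.347], [-1.0, 0.001, 0.001]]
438.5,-311.5,217 tool cm [  0.24 -55.92  11.8 ]
top (522.0, 254.0) [(70, 131, [522.6, 253.3]), (126, 52, [522.1, 253.2]), (158, 0)] zmax 152
top (622.0, 190.0) [(70, 145, [623.6, 190.3]), (126, 97, [623.2, 190.1]), (158, 100, [621.3, 188.6])] zmax 184
top (439.0, -311.0) [(70, 127, [438.8, -312.5]), (126, 101, [438.8, -312.2]), (158, 48, [438.6, -311.2])] zmax 176
scene (522.0, 254.0) [(70, 191, [521.2, 254.6]), (126, 125, [521.4, 254.9]), (158, 57, [524.3, 257.4])] zmax 166
scene (622.0, 190.0) [(70, 182, [622.2, 191.4]), (126, 110, [622.2, 191.6]), (158, 122, [623.2, 194.1])] zmax 183
scene (439.0, -311.0) [(70, 169, [437.0, -310.9]), (126, 105, [437.3, -310.8]), (158, 30, [437.0, -309.9])] zmax 174
```

Emit:
apply_moves([
  {"gripper": 100, "delta_pos": [0, -3.73, 0.79], "dr": [0, 0, 0]},
  {"gripper": 100, "delta_pos": [0, -3.73, 0.79], "dr": [0, 0, 0]},
  {"gripper": 100, "delta_pos": [0, -3.73, 0.79], "dr": [0, 0, 0]},
  {"gripper": 100, "delta_pos": [0, -3.73, 0.79], "dr": [0, 0, 0]},
  {"gripper": 100, "delta_pos": [0, -3.73, 0.79], "dr": [0, 0, 0]},
])

```text
t: 21.32
ee_pos: [492.8, 63.5, 216.8]
orientation: [0.278, 1.554, -0.278]
ft_force: [1.1, -0.1, -0.0]
width: 87.7
```

Emit:
apply_moves([
  {"gripper": 100, "delta_pos": [0, -3.73, 0.79], "dr": [0, 0, 0]},
  {"gripper": 100, "delta_pos": [0, -3.73, 0.79], "dr": [0, 0, 0]},
  {"gripper": 100, "delta_pos": [0, -3.73, 0.79], "dr": [0, 0, 0]},
  {"gripper": 100, "delta_pos": [0, -3.73, 0.79], "dr": [0, 0, 0]},
  {"gripper": 100, "delta_pos": [0, -3.73, 0.79], "dr": [0, 0, 0]},
])

```text
t: 21.73
ee_pos: [465.0, -125.1, 216.9]
orientation: [0.278, 1.554, -0.278]
ft_force: [0.8, 0.4, -0.2]
width: 88.2
```

Emit:
apply_moves([
  {"gripper": 100, "delta_pos": [0, -3.73, 0.79], "dr": [0, 0, 0]},
  {"gripper": 100, "delta_pos": [0, -3.73, 0.79], "dr": [0, 0, 0]},
  {"gripper": 100, "delta_pos": [0, -3.73, 0.79], "dr": [0, 0, 0]},
  {"gripper": 100, "delta_pos": [0, -3.73, 0.79], "dr": [0, 0, 0]},
  {"gripper": 100, "delta_pos": [0, -3.73, 0.79], "dr": [0, 0, 0]},
])

```text
t: 22.15
ee_pos: [437.3, -313.7, 216.8]
orientation: [0.279, 1.554, -0.278]
ft_force: [1.1, 0.4, 0.1]
width: 87.9
```

Emit:
apply_moves([
  {"gripper": 100, "delta_pos": [2, 0, 0], "dr": [0, 0, 0]},
  {"gripper": 100, "delta_pos": [2.5, 0, 0], "dr": [0, 0, 0]},
  {"gripper": 100, "delta_pos": [2.5, 0, 0], "dr": [0, 0, 0]},
  {"gripper": 100, "delta_pos": [1, 0, 0], "dr": [0, 0, 0]},
  {"gripper": 100, "delta_pos": [0, 0, 0], "dr": [0, 0, 0]},
])

```text
t: 22.57
ee_pos: [436.5, -310.8, 134.6]
orientation: [0.281, 1.558, -0.277]
ft_force: [-0.4, 0.3, 1.0]
width: 87.8
```

```bash
python3 g.py 438,-311.5,109.5; python3 fing.py|cut -c1-90
```

```text
t 22.57 [ 436.5 -310.8  134.6] w 87.8 f [-0.4  0.3  1. ] q [-0.64  0.4   1.88  0.    0.87 -1.86]
[[-0.005, 0.348, 0.938], [0.004, 0.938, -0.347], [-1.0, 0.002, -0.006]]
438,-311.5,109.5 tool cm [ 2.51 -0.02  0.17]
tcp [ 437.6 -311.5  136.3] w 87.80356089493488 px box 262 281 118 139
-45 19 y 51.8 56.6 z -12.8 9.0
-40 16 y 50.8 55.6 z -12.5 9.2
-35 20 y 50.0 54.3 z -12.1 7.7
-30 20 y 50.3 55.3 z -11.7 8.2
-25 20 y 49.4 56.8 z -11.4 8.4
-20 20 y 50.1 54.3 z -13.4 8.9
-15 13 y -7.5 53.5 z -16.1 13.7
-10 26 y -11.4 15.6 z -18.4 16.3
-5 17 y -5.1 17.5 z -18.0 18.9
0 12 y 5.7 15.6 z -19.7 17.3
5 13 y -1.7 15.9 z -20.0 17.5
10 15 y 3.4 21.1 z -19.1 17.9
15 31 y 2.6 25.5 z -18.7 18.2
20 61 y -2.2 26.3 z -23.1 21.2
8 [[269.0, 115.0], [271.0, 126.0], [272.0, 138.0]]
-10 [[269.0, 108.0], [270.0, 120.0], [271.0, 132.0]]
-61 [[267.0, 89.0], [268.0, 100.0], [269.0, 112.0]]
```

Emit:
apply_moves([
  {"gripper": 100, "delta_pos": [0.9, 0, 0], "dr": [0, 0, 0]},
  {"gripper": 100, "delta_pos": [0.8, 0, 0], "dr": [0, 0, 0]},
  {"gripper": 100, "delta_pos": [0.6, 0, 0], "dr": [0, 0, 0]},
  {"gripper": 100, "delta_pos": [0.4, 0, 0], "dr": [0, 0, 0]},
  {"gripper": 20, "delta_pos": [0, 0, 0], "dr": [0, 0, 0]},
])

```text
t: 23.03
ee_pos: [438.1, -311.8, 109.7]
orientation: [0.279, 1.554, -0.278]
ft_force: [-0.2, 0.5, 0.7]
width: 84.2
```

Emit:
apply_moves([
  {"gripper": 20, "delta_pos": [0, 0, 0], "dr": [0, 0, 0]},
  {"gripper": 20, "delta_pos": [0, 0, 0], "dr": [0, 0, 0]},
  {"gripper": 20, "delta_pos": [0, 0, 0], "dr": [0, 0, 0]},
  {"gripper": 20, "delta_pos": [0, 0, 0], "dr": [0, 0, 0]},
  {"gripper": 20, "delta_pos": [0, 0, 0], "dr": [0, 0, 0]},
])

```text
t: 23.45
ee_pos: [438.5, -312.3, 110.6]
orientation: [0.278, 1.552, -0.279]
ft_force: [-0.3, 0.4, -0.6]
width: 51.6
```

Emit:
apply_moves([
  {"gripper": 20, "delta_pos": [0, 0, 0], "dr": [0, 0, 0]},
  {"gripper": 20, "delta_pos": [0, 0, 0], "dr": [0, 0, 0]},
  {"gripper": 20, "delta_pos": [0, 0, 0], "dr": [0, 0, 0]},
  {"gripper": 20, "delta_pos": [0, 0, 0], "dr": [0, 0, 0]},
  {"gripper": 20, "delta_pos": [0, 0, 0], "dr": [0, 0, 0]},
])

```text
t: 23.87
ee_pos: [438.6, -312.1, 110.5]
orientation: [0.278, 1.553, -0.278]
ft_force: [0.4, 0.6, 1.4]
width: 37.1
```

```bash
python3 g.py 604,271.5,319
```

```text
t 23.87 [ 438.6 -312.1  110.5] w 37.1 f [0.4 0.6 1.4] q [-0.64  0.44  1.89  0.    0.81 -1.86]
[[0.0, 0.347, 0.938], [0.0, 0.938, -0.347], [-1.0, 0.0, 0.0]]
604,271.5,319 tool cm [-20.84  60.48  -4.76]
```

Emit:
apply_moves([
  {"gripper": 20, "delta_pos": [-0.4, 0, 0], "dr": [0, 0, 0]},
  {"gripper": 20, "delta_pos": [-0.8, 0, 0], "dr": [0, 0, 0]},
  {"gripper": 20, "delta_pos": [-1.4, 0, 0], "dr": [0, 0, 0]},
  {"gripper": 20, "delta_pos": [-1.9, 0, 0], "dr": [0, 0, 0]},
  {"gripper": 20, "delta_pos": [-2.5, 0, 0], "dr": [0, 0, 0]},
])

```text
t: 24.28
ee_pos: [437.3, -311.5, 180.2]
orientation: [0.28, 1.556, -0.277]
ft_force: [0.4, -0.4, -3.2]
width: 37.3
```

Emit:
apply_moves([
  {"gripper": 20, "delta_pos": [-3, 0, 0], "dr": [0, 0, 0]},
  {"gripper": 20, "delta_pos": [-3, 0, 0], "dr": [0, 0, 0]},
  {"gripper": 20, "delta_pos": [-3, 0, 0], "dr": [0, 0, 0]},
  {"gripper": 20, "delta_pos": [-3, 0, 0], "dr": [0, 0, 0]},
  {"gripper": 20, "delta_pos": [-2, 0, 0], "dr": [0, 0, 0]},
])

```text
t: 24.7
ee_pos: [438.7, -312.5, 323.9]
orientation: [0.277, 1.55, -0.28]
ft_force: [0.4, -0.1, -2.7]
width: 37.1
```

Emit:
apply_moves([
  {"gripper": 20, "delta_pos": [0, 1.5, -0.12], "dr": [0, 0, 0]},
  {"gripper": 20, "delta_pos": [0, 2.4, -0.19], "dr": [0, 0, 0]},
  {"gripper": 20, "delta_pos": [0, 3.0, -0.23], "dr": [0, 0, 0]},
  {"gripper": 20, "delta_pos": [0, 3.2, -0.25], "dr": [0, 0, 0]},
  {"gripper": 20, "delta_pos": [0, 3.3, -0.25], "dr": [0, 0, 0]},
])

```text
t: 25.12
ee_pos: [474.8, -181.8, 320.8]
orientation: [0.279, 1.553, -0.279]
ft_force: [0.4, -0.2, -2.3]
width: 37.6
```

Emit:
apply_moves([
  {"gripper": 20, "delta_pos": [0, 3.4, -0.26], "dr": [0, 0, 0]},
  {"gripper": 20, "delta_pos": [0, 3.4, -0.26], "dr": [0, 0, 0]},
  {"gripper": 20, "delta_pos": [0, 3.4, -0.26], "dr": [0, 0, 0]},
  {"gripper": 20, "delta_pos": [0, 3.4, -0.26], "dr": [0, 0, 0]},
  {"gripper": 20, "delta_pos": [0, 3.4, -0.26], "dr": [0, 0, 0]},
])

```text
t: 25.53
ee_pos: [521.8, -17.4, 320.8]
orientation: [0.278, 1.553, -0.279]
ft_force: [0.2, -0.5, -3.5]
width: 37.4
```

Emit:
apply_moves([
  {"gripper": 20, "delta_pos": [0, 3.4, -0.26], "dr": [0, 0, 0]},
  {"gripper": 20, "delta_pos": [0, 3.4, -0.26], "dr": [0, 0, 0]},
  {"gripper": 20, "delta_pos": [0, 3.4, -0.26], "dr": [0, 0, 0]},
  {"gripper": 20, "delta_pos": [0, 3.4, -0.26], "dr": [0, 0, 0]},
  {"gripper": 20, "delta_pos": [0, 3.4, -0.26], "dr": [0, 0, 0]},
])

```text
t: 25.95
ee_pos: [568.7, 146.5, 320.7]
orientation: [0.278, 1.553, -0.279]
ft_force: [0.1, -0.1, -3.6]
width: 37.7
```

Emit:
apply_moves([
  {"gripper": 20, "delta_pos": [0, 3.3, -0.25], "dr": [0, 0, 0]},
  {"gripper": 20, "delta_pos": [0, 3.1, -0.24], "dr": [0, 0, 0]},
  {"gripper": 20, "delta_pos": [0, 2.8, -0.22], "dr": [0, 0, 0]},
  {"gripper": 20, "delta_pos": [0, 2.2, -0.17], "dr": [0, 0, 0]},
  {"gripper": 20, "delta_pos": [0, 1.6, -0.12], "dr": [0, 0, 0]},
])

```text
t: 26.37
ee_pos: [604.6, 272.3, 320.3]
orientation: [0.277, 1.553, -0.278]
ft_force: [-0.8, -0.1, -2.2]
width: 37.6
```

Emit:
apply_moves([
  {"gripper": 20, "delta_pos": [0, 0, 0], "dr": [0, 0, 0]},
  {"gripper": 20, "delta_pos": [0, 0, 0], "dr": [0, 0, 0]},
  {"gripper": 20, "delta_pos": [0, 0, 0], "dr": [0, 0, 0]},
  {"gripper": 20, "delta_pos": [0, 0, 0], "dr": [0, 0, 0]},
  {"gripper": 20, "delta_pos": [0, 0, 0], "dr": [0, 0, 0]},
])

```text
t: 26.78
ee_pos: [604.7, 269.2, 320.7]
orientation: [0.279, 1.553, -0.279]
ft_force: [0.6, -0.1, -3.6]
width: 37.6
```

```bash
python3 g.py 604,271.5,119.5; python3 chk.py 522,254 622,190; python3 look.py l7 scene 200 150 440 450
```

```text
t 26.78 [604.7 269.2 320.7] w 37.6 f [ 0.6 -0.1 -3.6] q [ 0.4   0.38  1.43 -0.    1.33 -0.81]
[[-0.0, 0.349, 0.937], [-0.0, 0.937, -0.349], [-1.0, -0.0, 0.0]]
604,271.5,119.5 tool cm [20.12  0.2  -0.14]
top (522.0, 254.0) [(70, 138, [522.5, 253.3]), (126, 80, [522.4, 253.2]), (158, 98, [521.5, 251.5])] zmax 183
top (622.0, 190.0) [(70, 142, [623.6, 190.2]), (126, 96, [623.3, 190.0]), (158, 107, [621.2, 188.1])] zmax 185
scene (522.0, 254.0) [(70, 196, [521.2, 254.6]), (126, 122, [521.4, 254.7]), (158, 98, [523.4, 257.1])] zmax 179
scene (622.0, 190.0) [(70, 190, [622.2, 191.4]), (126, 120, [622.2, 191.7]), (158, 116, [623.3, 194.2])] zmax 184
tcp px [328. 306.]
```

View pics/l7.png

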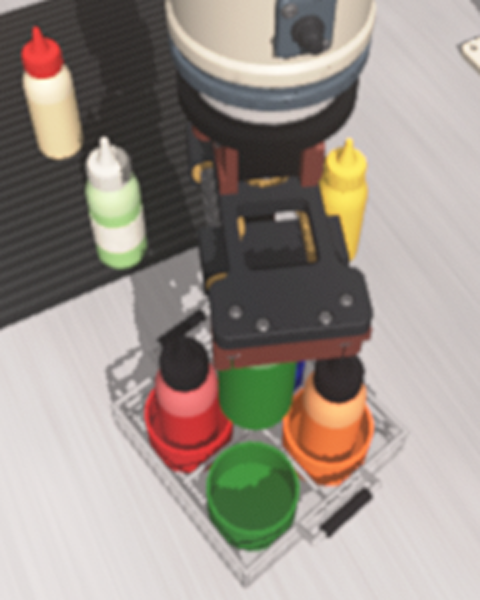

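Red and orange stand upright in their cups, and the green bottle hangs over the green cup (crop (255,390) → cup (253,495) below). Lowering.

Emit:
apply_moves([
  {"gripper": 20, "delta_pos": [1, 0.2, -0.1], "dr": [0, 0, 0]},
  {"gripper": 20, "delta_pos": [2, 0, 0], "dr": [0, 0, 0]},
  {"gripper": 20, "delta_pos": [2.5, 0, 0], "dr": [0, 0, 0]},
  {"gripper": 20, "delta_pos": [3, 0, 0], "dr": [0, 0, 0]},
  {"gripper": 20, "delta_pos": [2.5, 0, 0], "dr": [0, 0, 0]},
])

```text
t: 27.35
ee_pos: [603.9, 272.3, 208.1]
orientation: [0.278, 1.553, -0.279]
ft_force: [0.3, 0.2, -2.9]
width: 37.3
```

Emit:
apply_moves([
  {"gripper": 20, "delta_pos": [2.5, 0, 0], "dr": [0, 0, 0]},
  {"gripper": 20, "delta_pos": [2, 0, 0], "dr": [0, 0, 0]},
  {"gripper": 20, "delta_pos": [1.5, 0, 0], "dr": [0, 0, 0]},
  {"gripper": 20, "delta_pos": [1, 0, 0], "dr": [0, 0, 0]},
  {"gripper": 20, "delta_pos": [0.4, 0, 0], "dr": [0, 0, 0]},
])

```text
t: 27.77
ee_pos: [603.4, 272.1, 134.1]
orientation: [0.277, 1.555, -0.28]
ft_force: [-0.7, -0.5, -3.0]
width: 37.4
```

Emit:
apply_moves([
  {"gripper": 20, "delta_pos": [0.4, 0, 0], "dr": [0, 0, 0]},
  {"gripper": 20, "delta_pos": [0.4, 0, 0], "dr": [0, 0, 0]},
  {"gripper": 20, "delta_pos": [0.3, 0, 0], "dr": [0, 0, 0]},
  {"gripper": 20, "delta_pos": [0.2, 0, 0], "dr": [0, 0, 0]},
  {"gripper": 20, "delta_pos": [0, 0, 0], "dr": [0, 0, 0]},
])

```text
t: 28.18
ee_pos: [604.6, 272.6, 123.5]
orientation: [0.278, 1.553, -0.278]
ft_force: [-0.4, -0.5, -3.1]
width: 37.2
```

```bash
python3 g.py
```

```text
t 28.18 [604.6 272.6 123.5] w 37.2 f [-0.4 -0.5 -3.1] q [ 0.41  0.58  1.6  -0.    0.97 -0.81]
[[0.0, 0.347, 0.938], [0.0, 0.938, -0.347], [-1.0, 0.0, 0.0]]
```

Emit:
apply_moves([
  {"gripper": 20, "delta_pos": [0.15, 0, 0], "dr": [0, 0, 0]},
  {"gripper": 20, "delta_pos": [0.15, 0, 0], "dr": [0, 0, 0]},
  {"gripper": 20, "delta_pos": [0.1, 0, 0], "dr": [0, 0, 0]},
  {"gripper": 20, "delta_pos": [0.05, 0, 0], "dr": [0, 0, 0]},
  {"gripper": 20, "delta_pos": [0, 0, 0], "dr": [0, 0, 0]},
])

```text
t: 28.6
ee_pos: [604.9, 272.7, 119.5]
orientation: [0.279, 1.552, -0.278]
ft_force: [-1.1, -0.8, 1.7]
width: 37.5
```

Emit:
apply_moves([
  {"gripper": 20, "delta_pos": [0.05, 0, 0], "dr": [0, 0, 0]},
  {"gripper": 20, "delta_pos": [0.05, 0, 0], "dr": [0, 0, 0]},
  {"gripper": 20, "delta_pos": [0, 0, 0], "dr": [0, 0, 0]},
  {"gripper": 20, "delta_pos": [0, 0, 0], "dr": [0, 0, 0]},
  {"gripper": 20, "delta_pos": [0, 0, 0], "dr": [0, 0, 0]},
])

```text
t: 29.02
ee_pos: [605.2, 272.7, 119.4]
orientation: [0.279, 1.551, -0.278]
ft_force: [-1.5, -0.3, 8.9]
width: 37.5
```

Emit:
apply_moves([
  {"gripper": 70, "delta_pos": [0, 0, 0], "dr": [0, 0, 0]},
  {"gripper": 70, "delta_pos": [0, 0, 0], "dr": [0, 0, 0]},
  {"gripper": 70, "delta_pos": [0, 0, 0], "dr": [0, 0, 0]},
  {"gripper": 70, "delta_pos": [0, 0, 0], "dr": [0, 0, 0]},
  {"gripper": 70, "delta_pos": [0, 0, 0], "dr": [0, 0, 0]},
])

```text
t: 29.43
ee_pos: [604.4, 272.5, 117.6]
orientation: [0.278, 1.553, -0.279]
ft_force: [0.0, 0.5, 0.2]
width: 61.5
```

Emit:
apply_moves([
  {"gripper": 70, "delta_pos": [-1, 0, 0], "dr": [0, 0, 0]},
  {"gripper": 70, "delta_pos": [-2, 0, 0], "dr": [0, 0, 0]},
  {"gripper": 70, "delta_pos": [-2.5, 0, 0], "dr": [0, 0, 0]},
  {"gripper": 70, "delta_pos": [-2.5, 0, 0], "dr": [0, 0, 0]},
  {"gripper": 70, "delta_pos": [-2, 0, 0], "dr": [0, 0, 0]},
])

```text
t: 29.85
ee_pos: [605.0, 272.8, 220.5]
orientation: [0.279, 1.551, -0.278]
ft_force: [0.9, 0.4, -0.3]
width: 61.6
```

```bash
python3 g.py 432.5,-44.5,218; python3 chk.py 604,272 432,-45
```

```text
t 29.85 [605.  272.8 220.5] w 61.6 f [ 0.9  0.4 -0.3] q [ 0.41  0.47  1.53  0.    1.14 -0.81]
[[0.002, 0.347, 0.938], [0.001, 0.938, -0.347], [-1.0, 0.001, 0.001]]
432.5,-44.5,218 tool cm [  0.2  -35.74  -5.15]
top (604.0, 272.0) [(70, 163, [605.2, 272.2]), (126, 110, [604.8, 272.2]), (158, 24, [597.1, 275.3])] zmax 175
top (432.0, -45.0) [(70, 34, [432.9, -45.5]), (126, 51, [433.0, -45.2]), (158, 38, [432.6, -45.1])] zmax 174
scene (604.0, 272.0) [(70, 172, [603.8, 273.5]), (126, 100, [603.9, 273.7]), (158, 0)] zmax 156
scene (432.0, -45.0) [(70, 0), (126, 0), (158, 0)] zmax 0
```

Emit:
apply_moves([
  {"gripper": 70, "delta_pos": [0, -3.57, -0.51], "dr": [0, 0, 0]},
  {"gripper": 70, "delta_pos": [0, -3.57, -0.51], "dr": [0, 0, 0]},
  {"gripper": 100, "delta_pos": [0, -3.57, -0.51], "dr": [0, 0, 0]},
  {"gripper": 100, "delta_pos": [0, -3.57, -0.51], "dr": [0, 0, 0]},
  {"gripper": 100, "delta_pos": [0, -3.57, -0.51], "dr": [0, 0, 0]},
])

```text
t: 30.37
ee_pos: [516.9, 112.7, 217.0]
orientation: [0.278, 1.554, -0.279]
ft_force: [0.4, -0.8, -0.2]
width: 78.1
```

Emit:
apply_moves([
  {"gripper": 100, "delta_pos": [0, -3.57, -0.51], "dr": [0, 0, 0]},
  {"gripper": 100, "delta_pos": [0, -3.57, -0.51], "dr": [0, 0, 0]},
  {"gripper": 100, "delta_pos": [0, -3.57, -0.51], "dr": [0, 0, 0]},
  {"gripper": 100, "delta_pos": [0, -3.57, -0.51], "dr": [0, 0, 0]},
  {"gripper": 100, "delta_pos": [0, -3.57, -0.51], "dr": [0, 0, 0]},
])

```text
t: 30.78
ee_pos: [431.0, -45.6, 217.3]
orientation: [0.278, 1.554, -0.278]
ft_force: [0.4, -0.8, 0.4]
width: 88.3
```

Emit:
apply_moves([
  {"gripper": 100, "delta_pos": [2, 0, 0], "dr": [0, 0, 0]},
  {"gripper": 100, "delta_pos": [2.5, 0, 0], "dr": [0, 0, 0]},
  {"gripper": 100, "delta_pos": [2.5, 0, 0], "dr": [0, 0, 0]},
  {"gripper": 100, "delta_pos": [1, 0, 0], "dr": [0, 0, 0]},
  {"gripper": 100, "delta_pos": [0, 0, 0], "dr": [0, 0, 0]},
])

```text
t: 31.2
ee_pos: [430.2, -44.4, 135.3]
orientation: [0.279, 1.558, -0.279]
ft_force: [-1.1, 0.4, 0.1]
width: 87.7
```

```bash
python3 g.py 432.5,-44.5,109.5; python3 fing.py|cut -c1-90
```

```text
t 31.20 [430.2 -44.4 135.3] w 87.7 f [-1.1  0.4  0.1] q [-0.13  0.26  2.09 -0.    0.79 -1.35]
[[-0.006, 0.348, 0.938], [0.001, 0.938, -0.348], [-1.0, -0.001, -0.006]]
432.5,-44.5,109.5 tool cm [2.58 0.07 0.24]
tcp [431.2 -44.4 136.6] w 87.60639205548578 px box 317 339 163 214
-45 26 y -46.2 54.9 z -12.6 9.6
-40 25 y 50.5 54.2 z -13.1 9.3
-35 24 y 51.0 54.5 z -13.1 9.4
-30 20 y 49.5 54.2 z -11.2 9.3
-25 24 y 50.8 54.3 z -11.4 9.4
-20 20 y 7.5 54.8 z -11.8 9.5
-15 22 y -0.2 51.3 z -12.1 17.8
-10 42 y -3.6 19.8 z 4.9 18.5
-5 16 y -3.8 18.3 z 6.0 19.3
0 15 y -2.4 19.4 z 6.0 19.4
5 16 y -0.1 18.9 z 6.0 19.4
10 15 y -2.6 19.1 z 5.8 19.2
15 21 y -1.8 18.8 z 5.7 19.9
20 50 y -5.5 24.4 z -12.3 22.1
8 [[325.0, 184.0], [328.0, 199.0], [331.0, 215.0]]
-10 [[325.0, 177.0], [328.0, 192.0], [331.0, 209.0]]
-61 [[325.0, 158.0], [328.0, 173.0], [332.0, 190.0]]
```

Emit:
apply_moves([
  {"gripper": 100, "delta_pos": [0.9, 0, 0.1], "dr": [0, 0, 0]},
  {"gripper": 100, "delta_pos": [0.8, 0, 0], "dr": [0, 0, 0]},
  {"gripper": 100, "delta_pos": [0.6, 0, 0], "dr": [0, 0, 0]},
  {"gripper": 100, "delta_pos": [0.4, 0, 0], "dr": [0, 0, 0]},
  {"gripper": 20, "delta_pos": [0, 0, 0], "dr": [0, 0, 0]},
])

```text
t: 31.67
ee_pos: [433.2, -44.7, 110.2]
orientation: [0.278, 1.554, -0.278]
ft_force: [-0.3, 0.5, -0.7]
width: 83.9
```

Emit:
apply_moves([
  {"gripper": 20, "delta_pos": [0, 0, 0], "dr": [0, 0, 0]},
  {"gripper": 20, "delta_pos": [0, 0, 0], "dr": [0, 0, 0]},
  {"gripper": 20, "delta_pos": [0, 0, 0], "dr": [0, 0, 0]},
  {"gripper": 20, "delta_pos": [0, 0, 0], "dr": [0, 0, 0]},
  {"gripper": 20, "delta_pos": [0, 0, 0], "dr": [0, 0, 0]},
])

```text
t: 32.08
ee_pos: [433.8, -44.9, 111.1]
orientation: [0.278, 1.552, -0.278]
ft_force: [-0.2, -0.7, 0.6]
width: 51.4
```

Emit:
apply_moves([
  {"gripper": 20, "delta_pos": [0, 0, 0], "dr": [0, 0, 0]},
  {"gripper": 20, "delta_pos": [0, 0, 0], "dr": [0, 0, 0]},
  {"gripper": 20, "delta_pos": [0, 0, 0], "dr": [0, 0, 0]},
  {"gripper": 20, "delta_pos": [0, 0, 0], "dr": [0, 0, 0]},
  {"gripper": 20, "delta_pos": [0, 0, 0], "dr": [0, 0, 0]},
])

```text
t: 32.5
ee_pos: [433.7, -44.8, 111.0]
orientation: [0.278, 1.553, -0.278]
ft_force: [-0.1, -0.1, 2.1]
width: 37.5
```

```bash
python3 g.py 540,172,319
```

```text
t 32.50 [433.7 -44.8 111. ] w 37.5 f [-0.1 -0.1  2.1] q [-0.13  0.31  2.11  0.    0.72 -1.35]
[[0.0, 0.347, 0.938], [-0.0, 0.938, -0.347], [-1.0, 0.0, 0.0]]
540,172,319 tool cm [-20.8   24.03   2.44]
```

Emit:
apply_moves([
  {"gripper": 20, "delta_pos": [-0.4, 0, 0], "dr": [0, 0, 0]},
  {"gripper": 20, "delta_pos": [-0.8, 0, 0], "dr": [0, 0, 0]},
  {"gripper": 20, "delta_pos": [-1.4, 0, 0], "dr": [0, 0, 0]},
  {"gripper": 20, "delta_pos": [-1.9, 0, 0], "dr": [0, 0, 0]},
  {"gripper": 20, "delta_pos": [-2.5, 0, 0], "dr": [0, 0, 0]},
])

```text
t: 32.92
ee_pos: [432.3, -44.7, 181.0]
orientation: [0.278, 1.556, -0.279]
ft_force: [-0.5, 0.6, -1.8]
width: 37.5
```

Emit:
apply_moves([
  {"gripper": 20, "delta_pos": [-3, 0, 0], "dr": [0, 0, 0]},
  {"gripper": 20, "delta_pos": [-3, 0, 0], "dr": [0, 0, 0]},
  {"gripper": 20, "delta_pos": [-3, 0, 0], "dr": [0, 0, 0]},
  {"gripper": 20, "delta_pos": [-3, 0, 0], "dr": [0, 0, 0]},
  {"gripper": 20, "delta_pos": [-2, 0, 0], "dr": [0, 0, 0]},
])

```text
t: 33.33
ee_pos: [433.9, -44.9, 324.3]
orientation: [0.278, 1.55, -0.278]
ft_force: [0.2, -0.5, -1.7]
width: 37.3
```

Emit:
apply_moves([
  {"gripper": 20, "delta_pos": [0, 1.4, 0.14], "dr": [0, 0, 0]},
  {"gripper": 20, "delta_pos": [0, 2.2, 0.22], "dr": [0, 0, 0]},
  {"gripper": 20, "delta_pos": [0, 2.8, 0.28], "dr": [0, 0, 0]},
  {"gripper": 20, "delta_pos": [0, 3, 0.3], "dr": [0, 0, 0]},
  {"gripper": 20, "delta_pos": [0, 3, 0.3], "dr": [0, 0, 0]},
])

```text
t: 33.75
ee_pos: [488.2, 68.1, 321.5]
orientation: [0.279, 1.552, -0.279]
ft_force: [0.7, -0.4, -2.0]
width: 37.5
```

Emit:
apply_moves([
  {"gripper": 20, "delta_pos": [0, 3, 0.3], "dr": [0, 0, 0]},
  {"gripper": 20, "delta_pos": [0, 2.8, 0.28], "dr": [0, 0, 0]},
  {"gripper": 20, "delta_pos": [0, 2.6, 0.26], "dr": [0, 0, 0]},
  {"gripper": 20, "delta_pos": [0, 1.9, 0.2], "dr": [0, 0, 0]},
  {"gripper": 20, "delta_pos": [0, 1.3, 0.14], "dr": [0, 0, 0]},
])

```text
t: 34.17
ee_pos: [539.9, 173.4, 321.0]
orientation: [0.277, 1.553, -0.277]
ft_force: [0.2, 1.0, -2.4]
width: 37.4
```

Emit:
apply_moves([
  {"gripper": 20, "delta_pos": [0, 0, 0], "dr": [0, 0, 0]},
  {"gripper": 20, "delta_pos": [0, 0, 0], "dr": [0, 0, 0]},
  {"gripper": 20, "delta_pos": [0, 0, 0], "dr": [0, 0, 0]},
  {"gripper": 20, "delta_pos": [0, 0, 0], "dr": [0, 0, 0]},
  {"gripper": 20, "delta_pos": [0, 0, 0], "dr": [0, 0, 0]},
])

```text
t: 34.58
ee_pos: [539.3, 170.9, 321.1]
orientation: [0.279, 1.553, -0.279]
ft_force: [0.2, 0.1, -2.5]
width: 37.4
```

```bash
python3 g.py 540,172,120; python3 chk.py 604,272 522,254 622,190
```

```text
t 34.58 [539.3 170.9 321.1] w 37.4 f [ 0.2  0.1 -2.5] q [ 0.29  0.22  1.65 -0.    1.27 -0.93]
[[0.0, 0.348, 0.937], [-0.0, 0.937, -0.348], [-1.0, -0.0, 0.0]]
540,172,120 tool cm [2.011e+01 1.300e-01 2.000e-02]
top (604.0, 272.0) [(70, 0), (126, 0), (158, 0)] zmax 0
top (522.0, 254.0) [(70, 141, [522.6, 253.4]), (126, 0), (158, 0)] zmax 119
top (622.0, 190.0) [(70, 22, [602.3, 146.4]), (126, 0), (158, 0)] zmax 81
scene (604.0, 272.0) [(70, 176, [603.9, 273.5]), (126, 111, [604.0, 273.6]), (158, 132, [605.0, 275.8])] zmax 183
scene (522.0, 254.0) [(70, 191, [521.2, 254.6]), (126, 116, [521.3, 254.8]), (158, 122, [523.2, 256.8])] zmax 184
scene (622.0, 190.0) [(70, 189, [622.2, 191.4]), (126, 116, [622.2, 191.8]), (158, 119, [623.6, 194.2])] zmax 183
```

All three stand well. Lowering blue.

Emit:
apply_moves([
  {"gripper": 20, "delta_pos": [1, 0.1, 0], "dr": [0, 0, 0]},
  {"gripper": 20, "delta_pos": [2, 0, 0], "dr": [0, 0, 0]},
  {"gripper": 20, "delta_pos": [2.5, 0, 0], "dr": [0, 0, 0]},
  {"gripper": 20, "delta_pos": [3, 0, 0], "dr": [0, 0, 0]},
  {"gripper": 20, "delta_pos": [2.5, 0, 0], "dr": [0, 0, 0]},
])

```text
t: 35.1
ee_pos: [539.4, 172.4, 208.8]
orientation: [0.278, 1.553, -0.279]
ft_force: [0.4, -0.4, -2.8]
width: 37.1
```

Emit:
apply_moves([
  {"gripper": 20, "delta_pos": [2.5, 0, 0], "dr": [0, 0, 0]},
  {"gripper": 20, "delta_pos": [2, 0, 0], "dr": [0, 0, 0]},
  {"gripper": 20, "delta_pos": [1.5, 0, 0], "dr": [0, 0, 0]},
  {"gripper": 20, "delta_pos": [1, 0, 0], "dr": [0, 0, 0]},
  {"gripper": 20, "delta_pos": [0.4, 0, 0], "dr": [0, 0, 0]},
])

```text
t: 35.52
ee_pos: [538.9, 172.3, 134.9]
orientation: [0.278, 1.555, -0.28]
ft_force: [-0.6, 0.4, -1.9]
width: 37.6
```

Emit:
apply_moves([
  {"gripper": 20, "delta_pos": [0.4, 0, 0], "dr": [0, 0, 0]},
  {"gripper": 20, "delta_pos": [0.4, 0, 0], "dr": [0, 0, 0]},
  {"gripper": 20, "delta_pos": [0.3, 0, 0], "dr": [0, 0, 0]},
  {"gripper": 20, "delta_pos": [0.2, 0, 0], "dr": [0, 0, 0]},
  {"gripper": 20, "delta_pos": [0, 0, 0], "dr": [0, 0, 0]},
])

```text
t: 35.93
ee_pos: [540.1, 172.8, 124.0]
orientation: [0.278, 1.552, -0.278]
ft_force: [-0.1, 0.4, -1.0]
width: 37.4
```

Emit:
apply_moves([
  {"gripper": 20, "delta_pos": [0.15, 0, 0], "dr": [0, 0, 0]},
  {"gripper": 20, "delta_pos": [0.15, 0, 0], "dr": [0, 0, 0]},
  {"gripper": 20, "delta_pos": [0.05, 0, 0], "dr": [0, 0, 0]},
  {"gripper": 20, "delta_pos": [0, 0, 0], "dr": [0, 0, 0]},
  {"gripper": 20, "delta_pos": [0, 0, 0], "dr": [0, 0, 0]},
])

```text
t: 36.35
ee_pos: [540.0, 172.7, 120.4]
orientation: [0.278, 1.553, -0.278]
ft_force: [-0.4, -0.3, -1.8]
width: 37.3
```

```bash
python3 g.py
```

```text
t 36.35 [540.  172.7 120.4] w 37.3 f [-0.4 -0.3 -1.8] q [ 0.29  0.46  1.82  0.    0.86 -0.93]
[[0.0, 0.347, 0.938], [0.0, 0.938, -0.347], [-1.0, 0.0, 0.0]]
```

Emit:
apply_moves([
  {"gripper": 20, "delta_pos": [0.05, 0, 0], "dr": [0, 0, 0]},
  {"gripper": 20, "delta_pos": [0.05, 0, 0], "dr": [0, 0, 0]},
  {"gripper": 20, "delta_pos": [0.05, 0, 0], "dr": [0, 0, 0]},
  {"gripper": 20, "delta_pos": [0, 0, 0], "dr": [0, 0, 0]},
  {"gripper": 20, "delta_pos": [0, 0, 0], "dr": [0, 0, 0]},
])

```text
t: 36.77
ee_pos: [540.5, 172.9, 120.0]
orientation: [0.279, 1.552, -0.278]
ft_force: [-2.4, -1.0, 7.2]
width: 37.3
```

Emit:
apply_moves([
  {"gripper": 70, "delta_pos": [0, 0, 0], "dr": [0, 0, 0]},
  {"gripper": 70, "delta_pos": [0, 0, 0], "dr": [0, 0, 0]},
  {"gripper": 70, "delta_pos": [0, 0, 0], "dr": [0, 0, 0]},
  {"gripper": 70, "delta_pos": [0, 0, 0], "dr": [0, 0, 0]},
  {"gripper": 70, "delta_pos": [0, 0, 0], "dr": [0, 0, 0]},
])

```text
t: 37.18
ee_pos: [539.9, 172.7, 118.8]
orientation: [0.278, 1.553, -0.278]
ft_force: [-0.1, 1.2, -0.0]
width: 61.4
```

Emit:
apply_moves([
  {"gripper": 70, "delta_pos": [-1, 0, 0], "dr": [0, 0, 0]},
  {"gripper": 70, "delta_pos": [-2, 0, 0], "dr": [0, 0, 0]},
  {"gripper": 70, "delta_pos": [-3, 0, 0], "dr": [0, 0, 0]},
  {"gripper": 70, "delta_pos": [-3, 0, 0], "dr": [0, 0, 0]},
  {"gripper": 70, "delta_pos": [-3, 0, 0], "dr": [0, 0, 0]},
])

```text
t: 37.6
ee_pos: [539.8, 172.7, 240.7]
orientation: [0.278, 1.553, -0.278]
ft_force: [1.1, -0.2, -0.4]
width: 61.6
```

Emit:
apply_moves([
  {"gripper": 70, "delta_pos": [-2, -3, 0], "dr": [0, 0, 0]},
  {"gripper": 70, "delta_pos": [-1, -3, 0], "dr": [0, 0, 0]},
  {"gripper": 70, "delta_pos": [0, -3, 0], "dr": [0, 0, 0]},
  {"gripper": 70, "delta_pos": [0, -3, 0], "dr": [0, 0, 0]},
  {"gripper": 70, "delta_pos": [0, -3, 0], "dr": [0, 0, 0]},
])

```text
t: 38.02
ee_pos: [487.4, 31.0, 270.0]
orientation: [0.278, 1.551, -0.278]
ft_force: [0.7, -0.5, -0.8]
width: 61.5
```

Emit:
apply_moves([
  {"gripper": 70, "delta_pos": [0, -3, 0], "dr": [0, 0, 0]},
  {"gripper": 70, "delta_pos": [0, -2, 0], "dr": [0, 0, 0]},
  {"gripper": 70, "delta_pos": [0, 0, 0], "dr": [0, 0, 0]},
  {"gripper": 70, "delta_pos": [0, 0, 0], "dr": [0, 0, 0]},
  {"gripper": 70, "delta_pos": [0, 0, 0], "dr": [0, 0, 0]},
])

```text
t: 38.43
ee_pos: [471.0, -14.3, 269.4]
orientation: [0.279, 1.552, -0.278]
ft_force: [-0.6, -0.5, 0.9]
width: 61.6
```

```bash
python3 g.py; python3 chk.py 622,190 522,254 604,272 540,172 602,-192 597,-25; python3 look.py l8 scene 0 0 640 480
```

```text
t 38.43 [471.  -14.3 269.4] w 61.6 f [-0.6 -0.5  0.9] q [-0.06  0.12  1.9   0.    1.12 -1.27]
[[0.001, 0.348, 0.938], [0.0, 0.938, -0.348], [-1.0, 0.001, 0.001]]
top (622.0, 190.0) [(70, 49, [623.5, 190.1]), (126, 90, [623.4, 190.2]), (158, 99, [621.4, 188.9])] zmax 182
top (522.0, 254.0) [(70, 141, [522.6, 253.4]), (126, 78, [522.5, 253.1]), (158, 104, [521.3, 251.6])] zmax 183
top (604.0, 272.0) [(70, 165, [605.3, 272.4]), (126, 102, [604.9, 272.1]), (158, 102, [603.5, 270.4])] zmax 185
top (540.0, 172.0) [(70, 0), (126, 1), (158, 56, [538.2, 173.2])] zmax 184
top (602.0, -192.0) [(70, 123, [602.8, -193.2]), (126, 102, [602.7, -193.1]), (158, 44, [601.7, -192.9])] zmax 175
top (597.0, -25.0) [(70, 0), (126, 0), (158, 0)] zmax 0
scene (622.0, 190.0) [(70, 188, [622.1, 191.5]), (126, 114, [622.1, 191.8]), (158, 118, [623.2, 193.8])] zmax 183
scene (522.0, 254.0) [(70, 188, [521.2, 254.7]), (126, 121, [521.4, 254.8]), (158, 121, [522.9, 256.6])] zmax 184
scene (604.0, 272.0) [(70, 175, [603.8, 273.5]), (126, 118, [603.9, 273.7]), (158, 137, [605.2, 275.8])] zmax 184
scene (540.0, 172.0) [(70, 195, [538.0, 173.3]), (126, 120, [538.2, 173.7]), (158, 111, [539.5, 175.8])] zmax 183
scene (602.0, -192.0) [(70, 196, [601.2, -192.0]), (126, 113, [601.5, -191.7]), (158, 40, [602.2, -190.3])] zmax 175
scene (597.0, -25.0) [(70, 207, [596.9, -24.4]), (126, 123, [597.0, -24.2]), (158, 43, [597.3, -22.9])] zmax 174
tcp px [317. 160.]
```

View pics/l8.png

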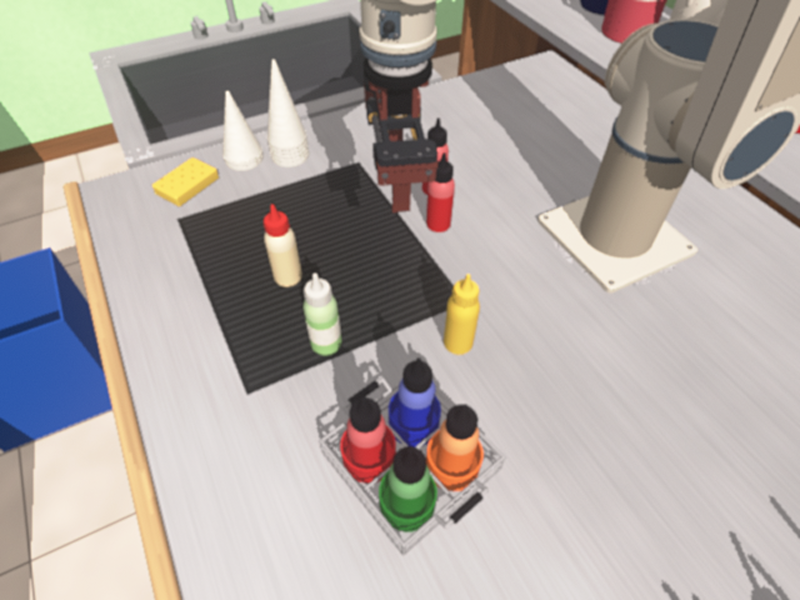

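The picture shows all four bottles upright in their own cups: red (367,440), blue (415,400), orange (457,445), green (407,490). Milk (283,245), soap (322,315) and the distractors are untouched.

```bash
python3 -c "
from workcell import ctrl
print(ctrl.close_job())"
```

```text
the job is handed in; nothing more can be done
None
```

All four syrup bottles are standing upright in the drip cup of their own colour, and I handed the job in at about 38 s.

**Last checks:**
- Each bottle axis was within about 3 mm of its cup centre, and the tops read 182–185 mm (182 expected).
- Both cameras agreed to about 3 mm. In the last look the arm hid most of the blue bottle and all of the soap from the top camera, so those two rest on the scene camera.
- The milk and soap had not moved. The yellow bottle and the two other reds looked untouched in the last picture.
- Each bottle was lowered until it touched, at 7–10 N, before release.

**First grasp missed:** My first try at the red bottle closed above its collar and shifted the bottle about 4 mm, but it stayed upright. The camera put the fingertips about 24 mm further back than the stated tool frame and reported position imply. I gripped about 20 mm lower after that, and every later grasp held at about 37.5 mm. I did not find out why the two disagree.

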